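# Right the fallen jar and hold the sprung callipers at the lid mark around its neck

### The arm

A 7-joint arm with a two-finger parallel gripper is mounted at the origin on a cart in front of the work surface, level with it; the furniture and walls round the work are solid. World frame = base frame: x ahead of the robot, y to its left, z up, the work surface at z = 0. Lengths are in mm, angles in rad, forces in N, time in s.
With the tool pointing down it reaches from about 400 to 875 mm from the base axis. Payload 4.4 kg.
Tool frame: the origin (TCP) lies midway between the tips of the shut fingers; the grasp point (between the pads) lies 19 mm behind it; z points along the fingers, y is the line along which they close (so a half turn about z gives the same grasp; the last joint's range is limited). The gripper opens to 85 mm and grips with 20 to 120 N. Pads are 22 mm wide; open, the fingers measure 114 mm over their backs; the gripper's body (76 mm by 85 mm) begins 54 mm behind the grasp point. The pads swing forward as they close: fully open they stand 13 mm farther back than shut.
Start: joints at [-1.332, 0.628, 0.038, 1.517, -0.027, 0.996, -0.02], TCP at [195.042, 620.061, 231.313] pointing down, gripper open.
Joint ranges: [-3.06, 3.06], [-0.37, 2.12], [-1.25, 1.32], [0.18, 2.47], [-1.1, 4.24], [0.23, 1.98], [-2.94, 2.94]. Speed limits (rad/s): [2.57, 2.57, 3.14, 3.14, 3.14, 3.14, 3.14].

### API

Orientations are given as [roll, pitch, yaw] about the fixed x, y, z axes, in that order (R = Rz(yaw) Ry(pitch) Rx(roll)).
In Python, from cell import read_state, get_image, finish_job gives the robot as it stands.
- The arm moves only by the tool send_rows, never from a script. Its argument "series" is a list of rows, each an object of numbers: "ax", "ay", "az": the turn, a rotation vector about the tool's x, y, z in rad; "dx", "dy", "dz": the shift along the tool's x, y, z in cm; "hand": the closure, from 0 (fully open) to 1 (shut). In form: [{"ax": .., "ay": .., "az": .., "dx": .., "dy": .., "dz": .., "hand": ..}, ...]. A call has 1 to 10 rows; each row is the pose to reach, as a shift and turn from the pose commanded when the call began, along the tool's axes at that moment; what a row does not reach only later rows make up. A row lasts 1/10 s, in which the tool goes at most 50 mm and 8.59 degrees, less where a joint would pass 70% of its speed; a pose out of reach is approached as far as the arm can. A call with a gripper value outside its range is refused whole. The fingers move at their own pace and stop on an object; the grip force is fixed at half the most. Time passes only in rows, so rows that repeat a pose let the fingers close. It gives the time, the measured TCP pose, the force, the opening and the grip force at its end, in the units of the state.
- read_state(): the state, without advancing time (a new reading comes with each control period).
- get_image(name): name is "scene" or "top" or "wrist"; returns a dict with "pixels" (480x640x3 uint8, red, green, blue), "mtx" (3x3 intrinsics, pixels), "R" (3x3) and "t" (3): a world point X has camera coordinates R X + t. Camera axes: x right, y down, z forward; pixel columns grow to the right and rows downward; lengths in mm; the calibration is good to about 2 mm. A picture is of the moment at which its call begins. There is no depth.
- finish_job(): hands the job in; it is judged then, once.
The state is a dict: "clock": time; "qpos": joint angles; "qd": joint speeds; "tau": joint torques, N m; "eef_pos": TCP position; "tool_rot": TCP orientation; "force": force on the tool from outside, world axes, zero at the start; "torque": the same for the moment, N m; "width": finger opening in mm; "gripper_force": force on a finger pad.
Only numpy, scipy, OpenCV 4.12 (cv2) and the standard library are available. Lean on these libraries where they do the work, as an engineer would, in place of code of your own. Each camera call takes 0.05 s, during which the arm holds its last target. There are 200 camera calls.

### The job

One of the three unglazed jars on the ware board has tipped over: stand it up again in its place, midway between the other two and in line with them, let go of it, and leave the other two standing where they are. Then pick up the sprung callipers with the blue grips, squeeze them until the black pointer stands on the red mark (the width of the lid), and hold them level around the neck of that jar, the neck midway between the tips and touching nothing, so that I can see how far the lid will overhang. Finish while still holding the callipers steady there at the marked gap; do not put them down.

Things in the scene. Friction and masses are not known exactly. Their poses are not given: they have to be found in the camera images.
- ware_board: fixed plywood ware board, 170 (its x) x 380 (its y) mm, top face 30 mm above the table; origin on the table under its middle, z up, y along the row of jars, x across it away from the robot. The fallen jar's place is the middle of the board (x = 0, y = 0).
- jar: fallen jar, unglazed pinkish clay, 0.14 to 0.24 kg, loose, 108 mm long: straight body of 56 mm diameter from 6 to 70 mm above its foot, shoulder, neck of 30 mm diameter. Origin at the centre of its flat foot (49 mm wide), z along its axis from foot to mouth. Starts lying on the board between the others, mouth roughly to the robot, axis 28 mm above the board; centre of mass 43 mm from the foot.
- jar_neck (a point): point on the fallen jar's axis at mid height of its neck (the neck runs from 86 to 108 mm above the foot), 97 mm from the foot
- jar_left: standing jar of the same shape at the +y end of the row; origin at the centre of its foot, z up. Leave it standing.
- jar_right: standing jar of the same shape at the -y end of the row; origin at the centre of its foot, z up. Leave it standing.
- callipers: loose sprung steel callipers, 105 g, lying flat on the table: round spring bow and two strip legs 14 mm tall, about 180 mm long, a blue grip on each leg. Origin on the underside at the hinge point inside the bow; x along the middle line from bow to tips, y to the left leg, z up. Both legs always close by the same angle. The tip gap is 72 mm when untouched.
- grip_mid (a point): point midway between the blue grips (each 38 mm long, 18 mm tall), 80 mm from the callipers' origin along x, 9 mm above their underside. Untouched, the grips' outer faces are 52 mm apart here; each mm less closes the tips by 2 mm and moves the pointer 1.5 mm. The spring takes 4 N to begin, 7 to 12 N at the mark, and opens again when eased. Outer faces are parallel at a tip gap of 49 mm.
- jaw_mid (a point): point midway between the two tips, on the callipers' middle line, 160 mm from their origin along x, 7 mm above their underside
- tip_left (a point): inner face of the left tip, at mid height of the leg
- tip_right (a point): inner face of the right tip, at mid height of the leg; its distance from tip_left is the tip gap
- pointer (a point): where the right leg's black pointer reads, on the middle line of the white arc (118 mm from the callipers' origin). It moves along the arc toward the left leg as the callipers close
- mark (a point): centre of the red mark, a rider 5 mm wide along the white arc which is fixed to the left leg; it sits somewhere between 10 and 22 mm along the arc from the untouched pointer (tip gap 58 to 42 mm) and stays where it is. The pointer is on the mark when pointer and mark coincide
Mind the look-alikes: they are no part of the job. What is shaped like the jar but green or turquoise is not meant.

How it is judged (in metres and radians):
On the way, in this order (a step that is already met when the one before it is completed fails the run):
1. the fallen jar stands upright on the board in its place between the other two, and is let go (angle between jar's own z axis and vertical below 0.06 rad and x of jar in the frame of ware_board between -0.025 and 0.025 m and y of jar in the frame of ware_board between -0.025 and 0.025 m and height (world z) of jar below 0.035 m and contact force between the fingers and jar below 0.1 N), for 0.3 s.
2. the callipers are picked up by the robot, off the table (height (world z) of callipers above 0.03 m and contact force between the fingers and callipers above 2 N), for 0.2 s.
At the end, for the whole second after the job is handed in: Callipers held still and level (0.2 rad), pointer within 3 mm of the red mark, tip middle within 9 mm of the neck axis, 87 to 112 mm above the jar's foot, not touching it; jar upright within 25 mm of its place along and across the board; other jars upright, moved under 20 mm (distance between pointer and mark below 0.003 m and contact force between the fingers and callipers above 2 N and horizontal distance between jaw_mid and jar_neck below 0.009 m and z of jaw_mid in the frame of jar between 0.087 and 0.112 m and angle between callipers's own z axis and vertical below 0.2 rad and contact force between callipers and jar below 0.2 N and linear speed of callipers below 0.02 m/s and angle between each of jar, jar_left, jar_right's own z axis and vertical below 0.06 rad and x of jar in the frame of ware_board between -0.025 and 0.025 m and y of jar in the frame of ware_board between -0.025 and 0.025 m and height (world z) of jar below 0.035 m and distance of each of jar_left, jar_right from where it was at the start of the episode below 0.02 m); the arm keeps its last pose, push and grip.
It fails at once if another jar is knocked over or shoved away (angle between any of jar_left, jar_right's own z axis and vertical above 0.4 rad or distance of any of jar_left, jar_right from where it was at the start of the episode above 0.03 m).
It also fails if it takes over 61 s, if anything falls off the work surface, if the arm or the gripper's body presses on something with over 40 N, if the wrist force passes 120 N, or if a joint passes its speed limit or range.

## Working session

There is one attempt and no reset: what is moved stays moved. The work goes in short steps, Python scripts to look and compute and a tool call to move; the robot and the scene stay as the last step left them, time stands still between calls to the robot, and variables do not carry over. Pictures are saved under pics/ and viewed, at most 10 in all, crops included, and the job is handed in when it is done.

Besides the shell and the picture viewer there is one more tool, called after "Call:" as a command line: name --argument value ..., lists and objects as JSON in quotes. send_rows: Moves the arm, as the interface text tells. Its arguments: {"type":"object","properties":{"series":{"type":"array","items":{"type":"object","properties":{"ax":{"type":"number"},"ay":{"type":"number"},"az":{"type":"number"},"dx":{"type":"number"},"dy":{"type":"number"},"dz":{"type":"number"},"hand":{"type":"number"}}}}},"required":["series"]}

```bash
mkdir -p pics; ls; cat > h.py <<'E'
import numpy as np, cv2
from cell import read_state, get_image, finish_job
def snap(n,fn,crop=None,scale=1):
    im=get_image(n); p=cv2.cvtColor(im["pixels"],cv2.COLOR_RGB2BGR)
    np.savez(f"pics/{fn}.npz",**{k:np.array(im[k]) for k in("pixels","mtx","R","t")})
    if crop: u0,v0,u1,v1=crop; p=p[v0:v1,u0:u1]
    cv2.imwrite(f"pics/{fn}.png",cv2.resize(p,None,fx=scale,fy=scale,interpolation=cv2.INTER_CUBIC)); return im
def ray(im,uv,z):
    K,R,t=[np.array(im[k],float) for k in("mtx","R","t")]
    d=R.T@np.linalg.inv(K)@np.array([uv[0],uv[1],1.]); c=-R.T@t.ravel()
    return c+d*(z-c[2])/d[2]
def proj(im,X):
    K,R,t=[np.array(im[k],float) for k in("mtx","R","t")]
    q=K@(R@np.array(X,float)+t.ravel()); return q[:2]/q[2]
def load(fn): return dict(np.load(f"pics/{fn}.npz"))
E
python3 - <<'E'
from h import *
for n in("scene","top"):
    im=snap(n,n+"0"); print(n,-im["R"].T@np.array(im["t"]).ravel(),np.array(im["R"]).round(2).tolist())
a=cv2.imread("pics/scene0.png");b=cv2.imread("pics/top0.png")
print(read_state())
E
```

```text
pics
scene [-644.96008722 -684.23653779 1070.81359864] [[0.62, -0.79, -0.01], [-0.43, -0.33, -0.84], [0.66, 0.52, -0.54]]
top [ 411.50896914  261.71586022 1630.00212603] [[-0.0, -1.0, 0.01], [-1.0, -0.0, -0.07], [0.07, -0.01, -1.0]]
{'clock': 0.1, 'qpos': array([-1.33181599,  0.62923854,  0.03848624,  1.51822366, -0.02700923,
        0.99629336, -0.02004121]), 'qd': array([ 0.00196131, -0.00358573, -0.00045946, -0.00301302,  0.00071384,
       -0.00106541,  0.00035101]), 'tau': array([ 2.50879049e-03, -5.64539909e+01,  1.22997187e+00, -1.93976712e+01,
        1.11733441e-02,  5.38865483e-03, -1.16342298e-05]), 'eef_pos': array([194.88513949, 619.5396706 , 230.50576   ]), 'tool_rot': array([-3.13994912e+00,  3.13075572e-05,  2.83673356e+00]), 'force': array([ 0.17134955,  0.65997764, -0.4575498 ]), 'torque': array([0.05364851, 0.06636047, 0.05210516]), 'gripper_force': 0.0, 'width': 85.20854835581763}
```

View pics/top0.png

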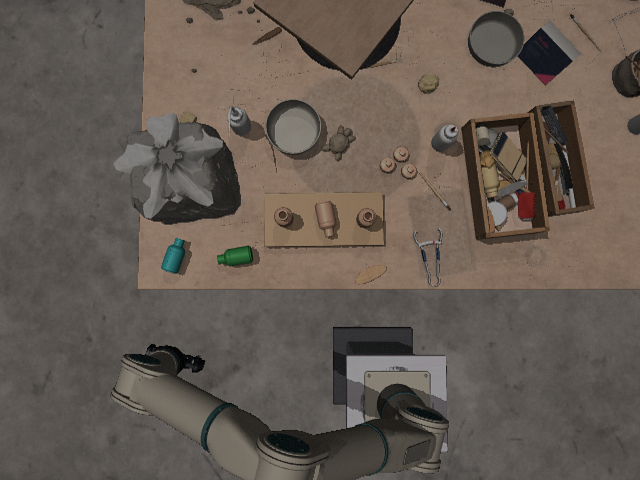

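View pics/scene0.png

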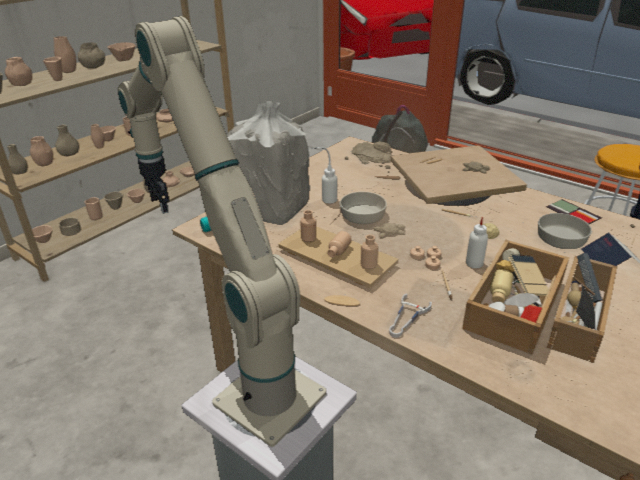

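The top view shows the pinkish fallen jar at (325,218), between standing jars at (283,217) and (367,218). The look-alikes are turquoise at (174,256) and green at (235,256), both the wrong colour. The callipers are at (430,255). I'll confirm with one enlarged crop.

```bash
python3 - <<'E'
from h import *
im=load("top0"); p=cv2.cvtColor(im["pixels"],cv2.COLOR_RGB2BGR)
c=p[185:295,255:455]; cv2.imwrite("pics/crop0.png",cv2.resize(c,None,fx=4,fy=4,interpolation=cv2.INTER_CUBIC))
hsv=cv2.cvtColor(p,cv2.COLOR_BGR2HSV); print(im["mtx"].tolist())
for n,uv,z in [("boardTL",(265,193),30),("boardTR",(384,193.5),30),("boardBL",(265,246.5),30),("boardBR",(384.5,246.5),30),("edge",(300,289),0)]: print(n,ray(im,uv,z).round(1))
E
```

```text
[[504.7131229790086, 0.0, 318.4103099359083], [0.0, 504.7131229790086, 238.2788919129692], [0.0, 0.0, 1.0]]
boardTL [667.8 417.7  30. ]
boardTR [666.6  37.1  30. ]
boardBL [496.7 416.6  30. ]
boardBR [496.7  37.1  30. ]
edge [361.5 306.2   0. ]
```

View pics/crop0.png

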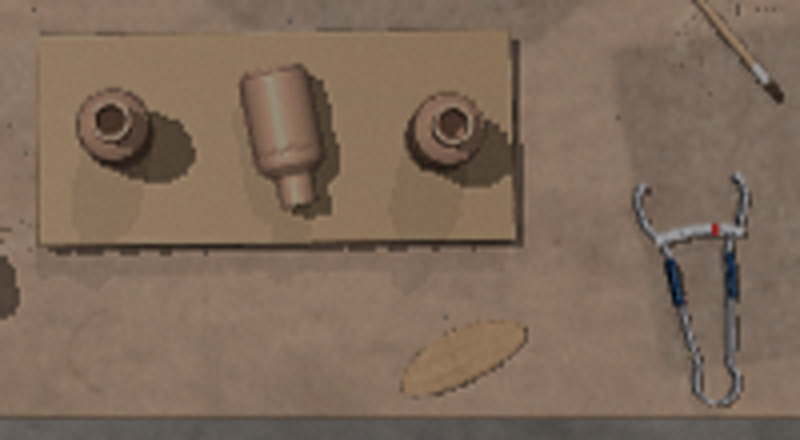

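The crop confirms it. The fallen jar has its foot at crop (274,70) and its mouth at (299,207), towards the robot. The callipers have their bow at (717,400), tips at (643,190) and (738,178), and blue grips at (674,282) and (732,275). The red mark is at (716,230).

```bash
python3 - <<'E'
from h import *
im=load("top0"); f=lambda u,v:(u/4+254.6,v/4+184.6)
for n,uv,z in [("foot",(274,68),58),("footL",(243,80),58),("footR",(304,68),58),("shL",(258,165),58),("shR",(322,158),58),("mouth",(300,207),58),("jl",(112,118),138),("jr",(454,125),138),("bow",(717,402),8),("tipL",(643,188),8),("tipR",(738,177),8),("gL",(674,282),14),("gR",(732,275),14),("mark",(716,230),14)]:
    print(n,ray(im,f(*uv),z).round(1))
w=snap("wrist","w0"); s=read_state(); print(np.array(w["R"]).round(3).tolist(),(-w["R"].T@np.array(w["t"]).ravel()).round(1),np.array(w["mtx"])[0,0])
E
```

```text
foot [636.3 232.7  58. ]
footL [626.8 257.   58. ]
footR [636.3 209.1  58. ]
shL [559.9 245.3  58. ]
shR [565.4 195.2  58. ]
mouth [526.9 212.5  58. ]
jl [587.3 354.5 138. ]
jr [582.2 100.3 138. ]
bow [ 373.9 -123.2    8. ]
tipL [546.  -66.2   8. ]
tipR [ 555.  -143.2    8. ]
gL [469.9 -88.8  14. ]
gR [ 475.5 -135.5   14. ]
mark [ 511.7 -123.3   14. ]
[[0.3, 0.954, -0.002], [0.918, -0.288, 0.274], [0.261, -0.084, -0.962]] [128.2 640.5 371.9] 335.1629547919108
```

Call:
send_rows --series '[{"dx": -49.3, "dy": -26.0, "dz": 0, "az": -0.488, "hand": 0}, {"dx": -49.3, "dy": -26.0, "dz": 0, "az": -0.488, "hand": 0}, {"dx": -49.3, "dy": -26.0, "dz": 0, "az": -0.488, "hand": 0}, {"dx": -49.3, "dy": -26.0, "dz": 0, "az": -0.488, "hand": 0}, {"dx": -49.3, "dy": -26.0, "dz": 0, "az": -0.488, "hand": 0}, {"dx": -49.3, "dy": -26.0, "dz": 0, "az": -0.488, "hand": 0}, {"dx": -49.3, "dy": -26.0, "dz": 0, "az": -0.488, "hand": 0}, {"dx": -49.3, "dy": -26.0, "dz": 0, "az": -0.488, "hand": 0}, {"dx": -49.3, "dy": -26.0, "dz": 0, "az": -0.488, "hand": 0}, {"dx": -49.3, "dy": -26.0, "dz": 0, "az": -0.488, "hand": 0}]'

```text
invalid input at $.series[0]: expected keys ax, ay, az, dx, dy, dz, hand
```

```bash
python3 - <<'E'
from h import *
s=read_state(); print({k:np.array(s[k]).round(4).tolist() for k in("qpos","eef_pos","tool_rot","clock","force")})
E
```

```text
{'qpos': [-1.3318, 0.6291, 0.0384, 1.5182, -0.027, 0.9963, -0.0201], 'eef_pos': [194.8839, 619.5874, 230.578], 'tool_rot': [-3.1401, 0.0, 2.8368], 'clock': 0.15, 'force': [-0.303, 0.412, -0.3236]}
```

Call:
send_rows --series '[{"ax": 0, "ay": 0, "dx": -49.3, "dy": -26.0, "dz": 0, "az": -0.488, "hand": 0}, {"ax": 0, "ay": 0, "dx": -49.3, "dy": -26.0, "dz": 0, "az": -0.488, "hand": 0}, {"ax": 0, "ay": 0, "dx": -49.3, "dy": -26.0, "dz": 0, "az": -0.488, "hand": 0}, {"ax": 0, "ay": 0, "dx": -49.3, "dy": -26.0, "dz": 0, "az": -0.488, "hand": 0}, {"ax": 0, "ay": 0, "dx": -49.3, "dy": -26.0, "dz": 0, "az": -0.488, "hand": 0}, {"ax": 0, "ay": 0, "dx": -49.3, "dy": -26.0, "dz": 0, "az": -0.488, "hand": 0}, {"ax": 0, "ay": 0, "dx": -49.3, "dy": -26.0, "dz": 0, "az": -0.488, "hand": 0}, {"ax": 0, "ay": 0, "dx": -49.3, "dy": -26.0, "dz": 0, "az": -0.488, "hand": 0}, {"ax": 0, "ay": 0, "dx": -49.3, "dy": -26.0, "dz": 0, "az": -0.488, "hand": 0}, {"ax": 0, "ay": 0, "dx": -49.3, "dy": -26.0, "dz": 0, "az": -0.488, "hand": 0}]'

```text
clock: 1.15
eef_pos: [548.0, 263.1, 231.2]
tool_rot: [3.142, -0.0, -2.958]
force: [1.5, 0.9, -0.2]
width: 85.4
gripper_force: 0.0
```

```bash
python3 - <<'E'
from h import *
s=read_state(); print({k:np.array(s[k]).round(4).tolist() for k in("qpos","eef_pos","tool_rot","clock","force")})
E
```

```text
{'qpos': [-0.4397, 0.5671, -0.086, 1.6388, 0.0571, 0.9384, 1.2079], 'eef_pos': [547.9948, 263.1256, 231.1612], 'tool_rot': [3.1416, -0.0003, -2.9584], 'clock': 1.15, 'force': [1.4525, 0.9283, -0.1767]}
```

Call:
send_rows --series '[{"ax": 0, "ay": 0, "az": 0, "dx": -1.5, "dy": -2.3, "dz": 3.0, "hand": 0}, {"ax": 0, "ay": 0, "az": 0, "dx": -3.1, "dy": -4.5, "dz": 7.0, "hand": 0}, {"ax": 0, "ay": 0, "az": 0, "dx": -3.1, "dy": -4.5, "dz": 10.0, "hand": 0}, {"ax": 0, "ay": 0, "az": 0, "dx": -3.1, "dy": -4.5, "dz": 12.0, "hand": 0}, {"ax": 0, "ay": 0, "az": 0, "dx": -3.1, "dy": -4.5, "dz": 12.0, "hand": 0}, {"ax": 0, "ay": 0, "az": 0, "dx": -3.1, "dy": -4.5, "dz": 12.0, "hand": 0}]'

```text
clock: 1.75
eef_pos: [585.6, 226.4, 111.4]
tool_rot: [3.142, -0.0, -2.958]
force: [0.2, 0.5, -0.1]
width: 85.2
gripper_force: 0.0
```

```bash
cat > fit.py <<'E'
from h import *
from scipy.spatial.transform import Rotation as Ro
from itertools import product
from scipy.optimize import least_squares
def RR(q,s):
    return Ro.from_euler('z',s[0]*q[0])*Ro.from_euler('y',q[1])*Ro.from_euler('z',s[1]*q[2])*Ro.from_euler('y',q[3])*Ro.from_euler('z',s[2]*q[4])*Ro.from_euler('y',q[5])*Ro.from_euler('z',s[3]*q[6])
E
python3 - <<'E'
from fit import *
s=read_state(); print({k:np.array(s[k]).round(4).tolist() for k in("qpos","eef_pos","tool_rot","clock","force")})
Q=[[-1.3318,0.6291,0.0384,1.5182,-0.027,0.9963,-0.0201],[-0.4397,0.5671,-0.086,1.6388,0.0571,0.9384,1.2079],s["qpos"]]
T=[[-3.1401,0,2.8368],[3.1416,-.0003,-2.9584],s["tool_rot"]]
for sg in product([1,-1],repeat=4):
    C=[(RR(q,sg).inv()*Ro.from_euler('xyz',t)) for q,t in zip(Q,T)]
    e=max((C[0].inv()*c).magnitude() for c in C); 
    if e<.1: print(sg,e,C[0].as_euler('xyz').round(3))
w=snap("wrist","w1")
for X in [(636.3,232.7,58),(527,212.5,58),(587,224,86)]: print(proj(w,X).round(0))
E
```

```text
{'qpos': [-0.3678, 0.7392, -0.0757, 1.6852, 0.077, 0.7204, 1.2725], 'eef_pos': [585.5955, 226.4334, 111.3996], 'tool_rot': [3.1415, -0.0004, -2.9582], 'clock': 1.75, 'force': [0.2008, 0.5171, -0.1451]}
(-1, -1, -1, -1) 7.551165059461249e-05 [ 0.    -0.     1.571]
[314. 336.]
[313. 163.]
[314. 282.]
```

View pics/w1.png

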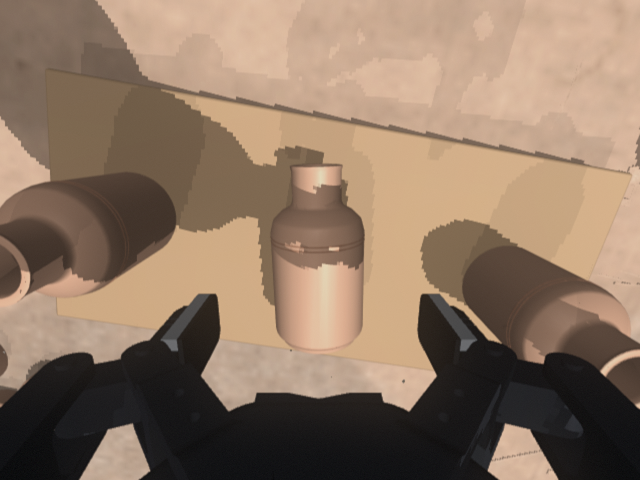

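```bash
cat >> fit.py <<'E'
Z=lambda a:Ro.from_euler('z',-a).as_matrix(); Y=lambda a:Ro.from_euler('y',a).as_matrix()
def frames(q):
    A=Z(q[0]); B=A@Y(q[1])@Z(q[2]); C=B@Y(q[3])@Z(q[4]); D=C@Y(q[5])@Z(q[6]); return A,B,C,D
def M(q): # a = [a0 xyz, a1, a2, a3]
    return np.hstack(frames(q))
E
python3 - <<'E'
from fit import *
s=read_state()
Q=[[-1.33181599,0.62923854,0.03848624,1.51822366,-0.02700923,0.99629336,-0.02004121],[-0.4397,0.5671,-0.086,1.6388,0.0571,0.9384,1.2079],s["qpos"]]
P=[[194.885,619.54,230.506],[547.9948,263.1256,231.1612],s["eef_pos"]]
A=np.vstack([M(q) for q in Q]); b=np.hstack(P); x0=np.array([0,0,330,0,0,430,0,0,430,0,0,260.])
W=np.array([10,10,60,5,20,80,5,20,80,1,1,60.])
# prior-weighted ridge
x=x0+W*np.linalg.lstsq(np.vstack([A*W,.3*np.eye(12)]),np.hstack([b-A@x0,np.zeros(12)]),rcond=None)[0]
print(x.round(1),(A@x-b).round(1))
E
```

```text
[-2.000e-01 -7.200e+00  2.876e+02 -9.000e-01 -1.520e+01  5.595e+02
  2.000e-01 -6.000e+00  3.829e+02 -3.000e-01  3.000e-01  3.016e+02] [-0.  -0.  -0.   0.1  0.   0.  -0.   0.  -0. ]
```

Call:
send_rows --series '[{"ax": 0, "ay": 0, "az": 0, "dx": 0, "dy": 0, "dz": 3.0, "hand": 0}, {"ax": 0, "ay": 0, "az": 0, "dx": 0, "dy": 0, "dz": 5.5, "hand": 0}, {"ax": 0, "ay": 0, "az": 0, "dx": 0, "dy": 0, "dz": 7.4, "hand": 0}, {"ax": 0, "ay": 0, "az": 0, "dx": 0, "dy": 0, "dz": 7.4, "hand": 0.2}, {"ax": 0, "ay": 0, "az": 0, "dx": 0, "dy": 0, "dz": 7.4, "hand": 0.5}, {"ax": 0, "ay": 0, "az": 0, "dx": 0, "dy": 0, "dz": 7.4, "hand": 0.6}, {"ax": 0, "ay": 0, "az": 0, "dx": 0, "dy": 0, "dz": 7.4, "hand": 0.6}, {"ax": 0, "ay": 0, "az": 0, "dx": 0, "dy": 0, "dz": 7.4, "hand": 0.6}, {"ax": 0, "ay": 0, "az": 0, "dx": 0, "dy": 0, "dz": 7.4, "hand": 0.6}]'

```text
clock: 2.7
eef_pos: [587.0, 227.0, 39.4]
tool_rot: [3.141, 0.003, -2.958]
force: [-0.6, -0.3, 6.9]
width: 54.4
gripper_force: 63.6
```

Call:
send_rows --series '[{"ax": 0, "ay": 0, "az": 0, "dx": 0, "dy": 0, "dz": -1.0, "hand": 0.6}, {"ax": 0, "ay": 0, "az": 0, "dx": 0, "dy": 0, "dz": -4.0, "hand": 0.6}, {"ax": 0, "ay": 0, "az": 0, "dx": 0, "dy": 0, "dz": -8.0, "hand": 0.6}, {"ax": 0, "ay": 0, "az": 0, "dx": 0, "dy": 0, "dz": -12.0, "hand": 0.6}, {"ax": 0, "ay": 0, "az": 0, "dx": 0, "dy": 0, "dz": -16.0, "hand": 0.6}, {"ax": 0, "ay": 0, "az": 0, "dx": 0, "dy": 0, "dz": -20.0, "hand": 0.6}, {"ax": 0, "ay": 0, "az": 0, "dx": 0, "dy": 0, "dz": -23.0, "hand": 0.6}, {"ax": 0, "ay": 0, "az": 0, "dx": 0, "dy": 0, "dz": -23.0, "hand": 0.6}]'

```text
clock: 3.5
eef_pos: [588.1, 227.2, 273.2]
tool_rot: [3.139, 0.01, -2.959]
force: [0.4, 0.3, -1.5]
width: 54.4
gripper_force: 63.6
```

```bash
cat >> fit.py <<'E'
import json,os
LO=np.array([-3.06,-.37,-1.25,.18,-1.1,.23,-2.94]);HI=np.array([3.06,2.12,1.32,2.47,4.24,1.98,2.94])
RC=Ro.from_euler('z',np.pi/2).as_matrix()
def add(s):
    S=json.load(open("S.json")) if os.path.exists("S.json") else [[[-1.33181599,0.62923854,0.03848624,1.51822366,-0.02700923,0.99629336,-0.02004121],[194.885,619.54,230.506]],[[-0.4397,0.5671,-0.086,1.6388,0.0571,0.9384,1.2079],[547.9948,263.1256,231.1612]],[[-0.3678,0.7392,-0.0757,1.6852,0.077,0.7204,1.2725],[585.5955,226.4334,111.3996]]]
    S.append([list(map(float,s["qpos"])),list(map(float,s["eef_pos"]))]); json.dump(S,open("S.json","w")); return S
def solve(S):
    A=np.vstack([M(q) for q,_ in S]); b=np.hstack([p for _,p in S]); x0=np.array([0,0,290,0,-15,540,0,-6,390,0,0,290.])
    W=np.array([5,5,60,2,10,80,2,10,80,1,1,60.])
    x=x0+W*np.linalg.lstsq(np.vstack([A*W,.3*np.eye(12)]),np.hstack([b-A@x0,np.zeros(12)]),rcond=None)[0]
    return x,np.abs(A@x-b).max()
def ik(x,p,R,q0,n=30,seed=0):
    """best solutions: cost = pos/orient error + margin"""
    rng=np.random.default_rng(seed); out=[]
    def f(q):
        e=Ro.from_matrix((frames(q)[3]@RC).T@R).as_rotvec()
        return np.hstack([(M(q)@x-p)/10,e*20,0.01*(q-q0)])
    for i in range(n):
        st=np.clip(q0,LO+.01,HI-.01) if i==0 else rng.uniform(LO,HI)
        r=least_squares(f,st,bounds=(LO+.02,HI-.02))
        e=f(r.x); out.append((np.abs(e[:6]).max(),np.abs(r.x-q0).sum(),r.x))
    g=[o for o in out if o[0]<.1]; g.sort(key=lambda o:o[1]); return g,min(o[0] for o in out)
E
python3 - <<'E'
from fit import *
s=read_state(); S=add(s); x,e=solve(S); print(x.round(1),e,np.array(s["qpos"]).round(3),s["eef_pos"].round(1),s["width"],s["gripper_force"],s["force"].round(1))
q0=s["qpos"]
# final: mouth up. mouth in tool frame = +tool x (tool x=(-.983,-.182))
m=frames(q0)[3]@RC; print("toolx",m[:,0].round(3))
for az in (-60,-30,0,20,40,60,90,-90,150,180):
  for el in (0,20,40,60):
    a,l=np.radians(az),np.radians(el)
    # tool z direction d horizontal az, lower elev -el with mouth tilt compensated not allowed: mouth must be up => el applies only to info
    if el: continue
    d=np.array([np.cos(a),np.sin(a),0]); R=np.c_[[0,0,1],np.cross(d,[0,0,1]),d]
    g=[]
    for z in (84,200):
      p=np.array([582,227,z])+19*d
      gg,b=ik(x,p,R,q0); g.append((len(gg),round(b,2),gg[0][2].round(2).tolist() if gg else None))
    print(az,g)
E
```

```text
[-4.000e-01 -3.300e+00  3.053e+02 -2.000e-01 -1.720e+01  5.595e+02
  9.000e-01 -8.000e+00  3.829e+02 -4.000e-01  6.000e-01  3.182e+02] 0.1713542963910868 [-0.36   0.555 -0.088  1.532  0.054  1.047  1.293] [588.1 227.2 273.2] 54.408970196629674 63.63523006439209 [ 0.4  0.3 -1.5]
toolx [-0.983 -0.182 -0.01 ]Traceback (most recent call last):
  File "<stdin>", line 15, in <module>
  File "fit.py", line 31, in ik
    r=least_squares(f,st,bounds=(LO+.02,HI-.02))
    return func(*args, **kwargs)
    raise ValueError("Initial guess is outside of provided bounds")
ValueError: Initial guess is outside of provided bounds
```

```bash
sed -i 's/rng.uniform(LO,HI)/rng.uniform(LO+.05,HI-.05)/' fit.py; cat > pl.py <<'E'
from fit import *
s=read_state(); S=json.load(open("S.json")); x,e=solve(S); q0=s["qpos"]
for az in (-90,-60,-30,0,20,40,60,90,135,180):
    a=np.radians(az); d=np.array([np.cos(a),np.sin(a),0]); R=np.c_[[0,0,1],np.cross(d,[0,0,1]),d]
    for z in (84,200):
      gg,b=ik(x,np.array([582,227,z])+19*d,R,q0,12); print(az,z,len(gg),round(b,2),gg[0][2].round(2).tolist() if gg else None)
E
python3 pl.py
```

```text
-90 84 3 0.0 [-0.84, 1.43, 0.16, 1.08, 0.8, 1.92, 2.13]
-90 200 3 0.0 [-0.84, 1.25, 0.16, 1.18, 0.85, 1.96, 2.19]
-60 84 4 0.0 [-1.0, 1.33, 0.21, 1.56, 1.1, 1.5, 1.89]
-60 200 4 0.0 [-0.99, 1.13, 0.18, 1.65, 1.15, 1.57, 1.98]
-30 84 4 0.0 [-1.03, 1.3, 0.18, 1.99, 1.66, 1.41, 1.42]
-30 200 4 0.0 [-0.99, 1.06, 0.12, 2.08, 1.69, 1.46, 1.56]
0 84 4 0.0 [-0.89, 1.39, 0.21, 2.3, 2.29, 1.79, 1.03]
0 200 4 0.0 [-0.8, 1.11, 0.11, 2.42, 2.38, 1.79, 1.23]
20 84 3 0.0 [-0.95, 1.62, 0.64, 2.38, 2.6, 1.96, 0.6]
20 200 0 0.86 None
40 84 2 0.0 [-0.09, 1.38, -0.06, 2.29, 3.8, 1.96, 1.93]
40 200 3 0.0 [-0.22, 1.12, 0.12, 2.41, 3.71, 1.96, 1.69]
60 84 3 0.0 [-0.17, 1.34, 0.28, 2.1, 4.14, 1.96, 1.66]
60 200 3 0.0 [-0.24, 1.12, 0.4, 2.21, 4.15, 1.96, 1.51]
90 84 4 0.0 [0.49, 1.4, -0.66, 1.7, -1.08, 1.01, 1.22]
90 200 4 0.0 [0.56, 1.24, -0.8, 1.79, -1.08, 0.95, 1.08]
135 84 4 0.0 [0.11, 1.45, -0.39, 1.02, -0.69, 1.85, 0.84]
135 200 4 0.0 [0.12, 1.28, -0.39, 1.12, -0.77, 1.88, 0.78]
180 84 0 5.41 None
180 200 0 7.28 None
```

```bash
cat > pl2.py <<'E'
from fit import *
import sys
s=read_state(); S=json.load(open("S.json")); x,e=solve(S); q=s["qpos"]
az,z=float(sys.argv[1]),float(sys.argv[2])
R0=Ro.from_euler('xyz',s["tool_rot"]); a=np.radians(az); d=np.array([np.cos(a),np.sin(a),0]); R1=Ro.from_matrix(np.c_[[0,0,1],np.cross(d,[0,0,1]),d])
p0=s["eef_pos"]; p1=np.array([583,227,z])+18.6*d
rv=(R0.inv()*R1).as_rotvec(); print("turn",rv.round(3),np.degrees(np.linalg.norm(rv)).round(1),"shift cm",(R0.inv().apply(p1-p0)/10).round(2))
n=7
for i in range(1,n+1):
    f=i/n; g,b=ik(x,p0+f*(p1-p0),(R0*Ro.from_rotvec(rv*f)).as_matrix(),q,1)
    print(round(b,2),g[0][2].round(2).tolist() if g else None)
    if g: q=g[0][2]
E
for a in -20 -35; do python3 pl2.py $a 240; done
```

```text
turn [ 1.915  0.529 -1.932] 158.8 shift cm [-1.07 -0.88  3.33]
0.0 [-0.51, 0.62, -0.04, 1.46, 0.3, 1.21, 1.36]
0.0 [-0.65, 0.69, -0.01, 1.45, 0.53, 1.3, 1.44]
0.0 [-0.77, 0.75, 0.02, 1.52, 0.76, 1.34, 1.52]
0.0 [-0.87, 0.8, 0.05, 1.65, 1.0, 1.34, 1.56]
0.0 [-0.95, 0.85, 0.09, 1.83, 1.27, 1.33, 1.56]
0.0 [-1.0, 0.91, 0.13, 2.03, 1.57, 1.35, 1.51]
0.0 [-1.0, 0.98, 0.18, 2.23, 1.91, 1.45, 1.46]
turn [ 1.748  0.742 -1.764] 148.5 shift cm [-0.77 -1.27  3.32]
0.0 [-0.49, 0.64, -0.05, 1.43, 0.26, 1.24, 1.36]
0.0 [-0.61, 0.71, -0.02, 1.38, 0.46, 1.38, 1.47]
0.0 [-0.72, 0.78, 0.0, 1.41, 0.67, 1.45, 1.57]
0.0 [-0.82, 0.84, 0.03, 1.51, 0.87, 1.47, 1.66]
0.0 [-0.89, 0.89, 0.05, 1.65, 1.09, 1.46, 1.71]
0.0 [-0.96, 0.93, 0.08, 1.83, 1.33, 1.45, 1.72]
0.0 [-0.99, 0.99, 0.12, 2.03, 1.6, 1.46, 1.7]
```

Call:
send_rows --series '[{"ax": 0.087, "ay": 0.037, "az": -0.088, "dx": 0, "dy": 0, "dz": 0, "hand": 0.6}, {"ax": 0.175, "ay": 0.074, "az": -0.176, "dx": 0, "dy": 0, "dz": 0, "hand": 0.6}, {"ax": 0.262, "ay": 0.111, "az": -0.265, "dx": 0, "dy": 0, "dz": 0, "hand": 0.6}, {"ax": 0.35, "ay": 0.148, "az": -0.353, "dx": 0, "dy": 0, "dz": 0, "hand": 0.6}, {"ax": 0.437, "ay": 0.186, "az": -0.441, "dx": 0, "dy": 0, "dz": 0, "hand": 0.6}, {"ax": 0.524, "ay": 0.223, "az": -0.529, "dx": 0, "dy": 0, "dz": 0, "hand": 0.6}, {"ax": 0.612, "ay": 0.26, "az": -0.617, "dx": 0, "dy": 0, "dz": 0, "hand": 0.6}, {"ax": 0.699, "ay": 0.297, "az": -0.706, "dx": 0, "dy": 0, "dz": 0, "hand": 0.6}, {"ax": 0.787, "ay": 0.334, "az": -0.794, "dx": 0, "dy": 0, "dz": 0, "hand": 0.6}, {"ax": 0.874, "ay": 0.371, "az": -0.882, "dx": 0, "dy": 0, "dz": 0, "hand": 0.6}]'

```text
clock: 4.5
eef_pos: [585.2, 226.7, 266.3]
tool_rot: [-2.447, -0.66, -2.248]
force: [-0.3, -0.2, -1.5]
width: 54.4
gripper_force: 63.8
```

```bash
cat > st.py <<'E'
from fit import *
s=read_state(); S=add(s); x,e=solve(S); print(x.round(0),round(e,2),s["qpos"].round(2),s["eef_pos"].round(1),round(s["width"],1),s["clock"],s["force"].round(1))
E
python3 st.py; python3 pl2.py -35 200; python3 pl2.py -35 81
```

```text
[ -0.  -6. 335.   0. -21. 560.   0.  -1. 381.  -0.   0. 349.] 0.2 [-0.8   0.83 -0.01  1.41  0.75  1.53  1.62] [585.2 226.7 266.3] 54.4 4.5 [-0.3 -0.2 -1.5]
turn [ 0.874  0.372 -0.867] 73.7 shift cm [-4.07  2.07  5.09]
0.0 [-0.85, 0.87, 0.0, 1.46, 0.85, 1.52, 1.65]
0.0 [-0.89, 0.91, 0.01, 1.53, 0.95, 1.51, 1.67]
0.0 [-0.93, 0.94, 0.02, 1.61, 1.06, 1.5, 1.68]
0.0 [-0.97, 0.98, 0.04, 1.7, 1.17, 1.49, 1.68]
0.0 [-1.0, 1.03, 0.05, 1.79, 1.28, 1.48, 1.67]
0.0 [-1.03, 1.07, 0.07, 1.89, 1.4, 1.48, 1.64]
0.0 [-1.05, 1.12, 0.1, 1.98, 1.52, 1.49, 1.61]
turn [ 0.874  0.372 -0.867] 73.7 shift cm [-11.36   8.08  12.31]
0.0 [-0.85, 0.89, 0.0, 1.47, 0.85, 1.5, 1.63]
0.0 [-0.89, 0.95, 0.01, 1.54, 0.96, 1.48, 1.63]
0.0 [-0.93, 1.02, 0.03, 1.61, 1.06, 1.46, 1.62]
0.0 [-0.97, 1.1, 0.05, 1.68, 1.17, 1.45, 1.6]
0.0 [-1.01, 1.18, 0.07, 1.75, 1.28, 1.44, 1.57]
0.0 [-1.04, 1.26, 0.09, 1.81, 1.39, 1.44, 1.54]
0.0 [-1.07, 1.35, 0.12, 1.87, 1.5, 1.45, 1.5]
```

Call:
send_rows --series '[{"ax": 0.1, "ay": 0.042, "az": -0.099, "dx": 0, "dy": 0, "dz": 0, "hand": 0.6}, {"ax": 0.2, "ay": 0.085, "az": -0.198, "dx": -0.5, "dy": 0.3, "dz": 0.6, "hand": 0.6}, {"ax": 0.3, "ay": 0.128, "az": -0.297, "dx": -1.0, "dy": 0.6, "dz": 1.3, "hand": 0.6}, {"ax": 0.4, "ay": 0.17, "az": -0.397, "dx": -1.6, "dy": 0.9, "dz": 2.0, "hand": 0.6}, {"ax": 0.5, "ay": 0.213, "az": -0.496, "dx": -2.2, "dy": 1.2, "dz": 2.8, "hand": 0.6}, {"ax": 0.6, "ay": 0.255, "az": -0.595, "dx": -2.8, "dy": 1.5, "dz": 3.5, "hand": 0.6}, {"ax": 0.7, "ay": 0.298, "az": -0.694, "dx": -3.4, "dy": 1.8, "dz": 4.3, "hand": 0.6}, {"ax": 0.8, "ay": 0.34, "az": -0.794, "dx": -4.1, "dy": 2.1, "dz": 5.1, "hand": 0.6}, {"ax": 0.874, "ay": 0.372, "az": -0.867, "dx": -4.1, "dy": 2.1, "dz": 5.1, "hand": 0.6}, {"ax": 0.874, "ay": 0.372, "az": -0.867, "dx": -4.1, "dy": 2.1, "dz": 5.1, "hand": 0.6}]'

```text
clock: 5.5
eef_pos: [596.9, 214.8, 198.1]
tool_rot: [1.879, -1.566, 0.647]
force: [0.5, 0.1, -1.9]
width: 54.5
gripper_force: 63.8
```

```bash
python3 st.py; python3 pl2.py -35 100 | head -1;  python3 - <<'E'
from h import *
a=snap("scene","s1"); b=snap("top","t1")
A=cv2.imread("pics/s1.png")[140:320,200:440];B=cv2.imread("pics/t1.png")[160:290,240:400]
A=cv2.resize(A,(480,360),interpolation=2);B=cv2.resize(B,(320,260),interpolation=2)
o=np.zeros((360,800,3),np.uint8);o[:,:480]=A;o[:260,480:]=B;cv2.imwrite("pics/c1.png",o)
E
```

```text
[ -1.  -8. 336.   0. -20. 560.   0.  -1. 382.  -0.   0. 350.] 0.19 [-1.06  1.13  0.11  1.98  1.51  1.47  1.62] [596.9 214.8 198.1] 54.5 5.5 [ 0.5  0.1 -1.9]
turn [0.004 0.001 0.005] 0.4 shift cm [-9.81 -0.24  0.03]
```

View pics/c1.png

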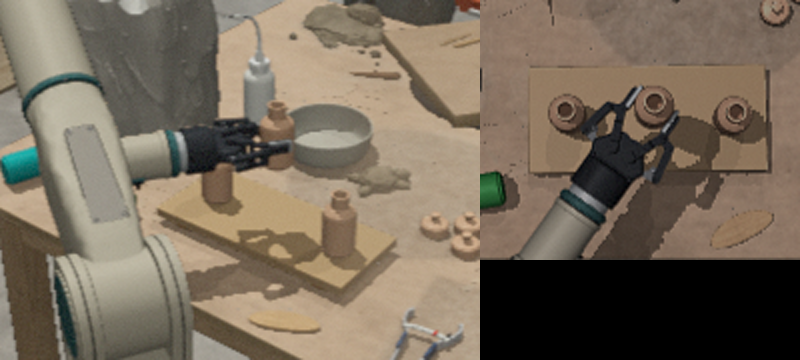

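```bash
python3 pl2.py -25 100;python3 pl2.py -25 81 | head -1
```

```text
turn [ 0.18   0.001 -0.005] 10.3 shift cm [-10.01  -0.24  -0.05]
0.0 [-1.06, 1.15, 0.11, 1.99, 1.54, 1.47, 1.57]
0.0 [-1.06, 1.18, 0.11, 2.0, 1.57, 1.47, 1.53]
0.0 [-1.06, 1.21, 0.11, 2.01, 1.59, 1.47, 1.49]
0.0 [-1.06, 1.24, 0.11, 2.02, 1.62, 1.47, 1.45]
0.0 [-1.06, 1.27, 0.11, 2.02, 1.64, 1.48, 1.41]
0.0 [-1.06, 1.3, 0.11, 2.03, 1.67, 1.48, 1.38]
0.0 [-1.06, 1.33, 0.11, 2.03, 1.7, 1.49, 1.34]
turn [ 0.18   0.001 -0.005] 10.3 shift cm [-11.91  -0.23  -0.05]
```

Call:
send_rows --series '[{"ax": 0.09, "ay": 0, "az": 0, "dx": -2.0, "dy": -0.1, "dz": 0, "hand": 0.6}, {"ax": 0.18, "ay": 0, "az": 0, "dx": -4.5, "dy": -0.2, "dz": 0, "hand": 0.6}, {"ax": 0.18, "ay": 0, "az": 0, "dx": -7.0, "dy": -0.2, "dz": 0, "hand": 0.6}, {"ax": 0.18, "ay": 0, "az": 0, "dx": -9.0, "dy": -0.2, "dz": 0, "hand": 0.6}, {"ax": 0.18, "ay": 0, "az": 0, "dx": -10.5, "dy": -0.2, "dz": 0, "hand": 0.6}, {"ax": 0.18, "ay": 0, "az": 0, "dx": -11.0, "dy": -0.2, "dz": 0, "hand": 0.6}, {"ax": 0.18, "ay": 0, "az": 0, "dx": -11.0, "dy": -0.2, "dz": 0, "hand": 0.6}]'

```text
clock: 6.3
eef_pos: [600.4, 218.4, 90.6]
tool_rot: [-1.376, -1.565, -2.202]
force: [-0.0, 0.1, -0.8]
width: 54.6
gripper_force: 63.9
```

```bash
python3 pl2.py -25 80 | head -1; python3 - <<'E'
from h import *
b=snap("top","t2"); a=snap("scene","s2")
# predicted mouth centre for jar at current TCP
s=read_state(); print(s["eef_pos"].round(1),s["tool_rot"].round(3))
A=cv2.imread("pics/s2.png")[170:290,250:410];B=cv2.imread("pics/t2.png")[180:260,250:400]
A=cv2.resize(A,(800,600),interpolation=2)[:,:400+50];A=cv2.resize(cv2.imread("pics/s2.png")[170:290,280:400],(480,480),interpolation=2)
B=cv2.resize(B,(320,171),interpolation=2)
o=np.zeros((480,800,3),np.uint8);o[:,:480]=A;o[:171,480:]=B;cv2.imwrite("pics/c2.png",o)
E
```

```text
turn [-0.    -0.001 -0.005] 0.3 shift cm [-1.06 -0.03 -0.08]
[600.4 218.3  91.7] [-1.232 -1.565 -2.345]
```

View pics/c2.png

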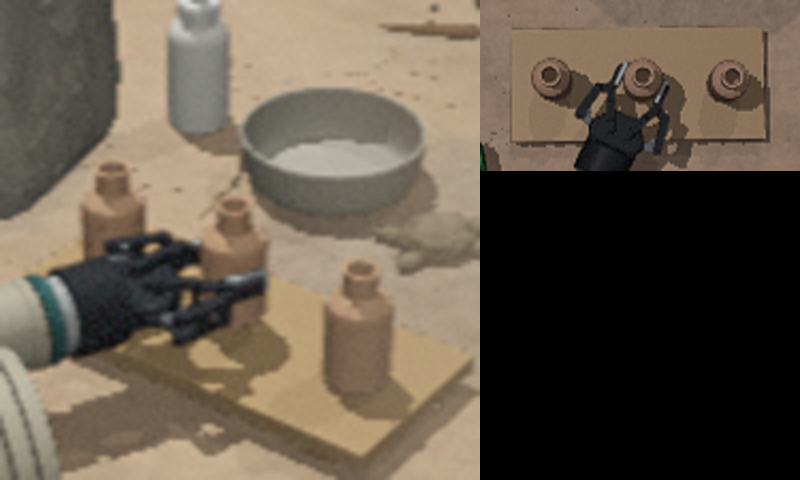

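Call:
send_rows --series '[{"ax": 0, "ay": 0, "az": 0, "dx": -0.4, "dy": 0, "dz": 0, "hand": 0.6}, {"ax": 0, "ay": 0, "az": 0, "dx": -0.7, "dy": 0, "dz": 0, "hand": 0.6}, {"ax": 0, "ay": 0, "az": 0, "dx": -0.8, "dy": 0, "dz": 0, "hand": 0.6}, {"ax": 0, "ay": 0, "az": 0, "dx": -0.9, "dy": 0, "dz": 0, "hand": 0.6}, {"ax": 0, "ay": 0, "az": 0, "dx": -0.9, "dy": 0, "dz": 0, "hand": 0.6}]'

```text
clock: 6.9
eef_pos: [600.1, 218.1, 81.5]
tool_rot: [-1.33, -1.567, -2.247]
force: [0.5, -0.3, -1.4]
width: 54.6
gripper_force: 63.9
```

Call:
send_rows --series '[{"ax": 0, "ay": 0, "az": 0, "dx": -0.1, "dy": 0, "dz": 0, "hand": 0.6}, {"ax": 0, "ay": 0, "az": 0, "dx": -0.1, "dy": 0, "dz": 0, "hand": 0.6}, {"ax": 0, "ay": 0, "az": 0, "dx": -0.15, "dy": 0, "dz": 0, "hand": 0.6}, {"ax": 0, "ay": 0, "az": 0, "dx": -0.2, "dy": 0, "dz": 0, "hand": 0.6}, {"ax": 0, "ay": 0, "az": 0, "dx": -0.2, "dy": 0, "dz": 0, "hand": 0.6}]'

```text
clock: 7.4
eef_pos: [600.1, 218.1, 79.5]
tool_rot: [-1.36, -1.567, -2.218]
force: [-0.4, 0.2, -1.8]
width: 54.4
gripper_force: 63.9
```

Call:
send_rows --series '[{"ax": 0, "ay": 0, "az": 0, "dx": -0.1, "dy": 0, "dz": 0, "hand": 0.6}, {"ax": 0, "ay": 0, "az": 0, "dx": -0.1, "dy": 0, "dz": 0, "hand": 0.6}, {"ax": 0, "ay": 0, "az": 0, "dx": -0.15, "dy": 0, "dz": 0, "hand": 0.6}, {"ax": 0, "ay": 0, "az": 0, "dx": -0.15, "dy": 0, "dz": 0, "hand": 0.6}]'

```text
clock: 7.8
eef_pos: [600.2, 218.1, 78.8]
tool_rot: [-1.021, -1.566, -2.557]
force: [-0.5, 0.3, 1.5]
width: 54.2
gripper_force: 63.9
```

Call:
send_rows --series '[{"ax": 0, "ay": 0, "az": 0, "dx": 0, "dy": 0, "dz": 0, "hand": 0.35}, {"ax": 0, "ay": 0, "az": 0, "dx": 0, "dy": 0, "dz": 0, "hand": 0.3}, {"ax": 0, "ay": 0, "az": 0, "dx": 0, "dy": 0, "dz": 0, "hand": 0.25}, {"ax": 0, "ay": 0, "az": 0, "dx": 0, "dy": 0, "dz": 0, "hand": 0.2}, {"ax": 0, "ay": 0, "az": 0, "dx": 0, "dy": 0, "dz": 0, "hand": 0.12}, {"ax": 0, "ay": 0, "az": 0, "dx": 0, "dy": 0, "dz": 0, "hand": 0.06}, {"ax": 0, "ay": 0, "az": 0, "dx": 0, "dy": 0, "dz": 0, "hand": 0}, {"ax": 0, "ay": 0, "az": 0, "dx": 0, "dy": 0, "dz": 0, "hand": 0}]'

```text
clock: 8.6
eef_pos: [600.1, 218.1, 78.1]
tool_rot: [-1.361, -1.567, -2.216]
force: [0.3, -0.3, -0.4]
width: 85.3
gripper_force: 0.0
```

```bash
python3 - <<'E'
from h import *
w=snap("wrist","w2",(80,0,560,480)); a=snap("scene","s3")
A=cv2.imread("pics/w2.png");B=cv2.resize(cv2.imread("pics/s3.png")[180:280,290:390],(320,320),interpolation=2)
o=np.zeros((480,800,3),np.uint8);o[:,:480]=A;o[:320,480:]=B;cv2.imwrite("pics/c3.png",o)
print(read_state()["force"].round(2))
E
```

```text
[-0.49  0.56 -0.21]
```

View pics/c3.png

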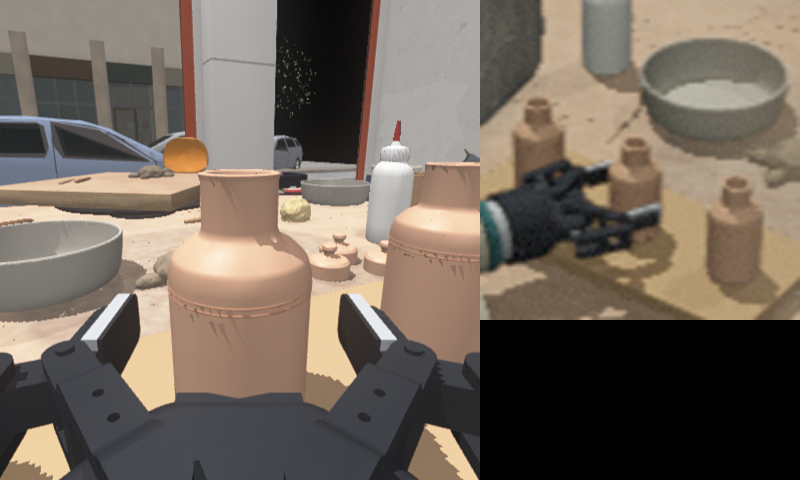

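The wrist view shows the jar standing free between the open pads (centre col ~240, pads at 115 and 365), and the scene view shows the three jars in line. I'll back out and plan the move to the callipers.

```bash
cat > go.py <<'E'
from fit import *
import sys
def go(p1,rpy,q=None,R0=None,p0=None,n=6):
    s=read_state(); S=json.load(open("S.json")); x,e=solve(S)
    q=s["qpos"] if q is None else q
    R0=Ro.from_euler('xyz',s["tool_rot"]) if R0 is None else R0
    p0=s["eef_pos"] if p0 is None else p0
    R1=Ro.from_euler('xyz',rpy) if not isinstance(rpy,Ro) else rpy
    rv=(R0.inv()*R1).as_rotvec(); print("turn",rv.round(3),np.degrees(np.linalg.norm(rv)).round(1),"shift cm",(R0.inv().apply(p1-p0)/10).round(2))
    for i in range(1,n+1):
        f=i/n; g,b=ik(x,p0+f*(p1-p0),(R0*Ro.from_rotvec(rv*f)).as_matrix(),q,1)
        print(round(b,2),g[0][2].round(2).tolist() if g else None)
        if g: q=g[0][2]
    return q,R1,p1
E
python3 - <<'E'
from go import *
s=read_state(); R0=Ro.from_euler('xyz',s["tool_rot"]); p=s["eef_pos"]-110*R0.apply([0,0,1])
q,R,p=go(p,R0,n=2)
p2=p+np.array([0,0,120]); q,R,p2=go(p2,R,q,R,p,2)
for y in(-3.04,.101):go(np.array([480,-60,230]),[np.pi,0,y],q,R,p2)
E
```

```text
turn [0. 0. 0.] 0.0 shift cm [ -0.   0. -11.]
0.0 [-1.14, 1.37, 0.06, 2.03, 1.6, 1.52, 1.31]
0.0 [-1.22, 1.37, 0.0, 2.03, 1.49, 1.55, 1.31]
turn [0. 0. 0.] 0.0 shift cm [ 1.2e+01 -5.0e-02  1.0e-02]
0.0 [-1.22, 1.25, 0.01, 2.1, 1.49, 1.55, 1.35]
0.0 [-1.22, 1.13, 0.01, 2.16, 1.49, 1.55, 1.42]
turn [-1.919 -0.524  1.915] 158.2 shift cm [ 3.31 30.27 11.85]
0.0 [-1.12, 1.01, -0.02, 2.05, 1.27, 1.47, 1.33]
0.0 [-0.98, 0.87, -0.02, 1.99, 1.08, 1.36, 1.26]
0.0 [-0.79, 0.71, -0.02, 1.96, 0.91, 1.22, 1.22]
0.0 [-0.56, 0.56, -0.02, 1.96, 0.71, 1.04, 1.26]
0.0 [-0.25, 0.45, -0.04, 1.97, 0.44, 0.87, 1.4]
0.0 [0.15, 0.4, -0.11, 1.97, 0.06, 0.78, 1.67]
turn [ 0.418 -1.531 -0.423] 94.1 shift cm [ 3.31 30.27 11.85]
0.0 [-1.1, 0.93, -0.06, 2.39, 1.67, 1.38, 1.44]
1.11 None
1.0 None
0.0 [-0.45, 0.31, 0.12, 2.41, 1.69, 0.25, 2.69]
4.09 None
8.8 None
```

Call:
send_rows --series '[{"ax": 0, "ay": 0, "az": 0, "dx": 0, "dy": 0, "dz": -1.0, "hand": 0}, {"ax": 0, "ay": 0, "az": 0, "dx": 0, "dy": 0, "dz": -3.0, "hand": 0}, {"ax": 0, "ay": 0, "az": 0, "dx": 0, "dy": 0, "dz": -6.0, "hand": 0}, {"ax": 0, "ay": 0, "az": 0, "dx": 0, "dy": 0, "dz": -9.0, "hand": 0}, {"ax": 0, "ay": 0, "az": 0, "dx": 0, "dy": 0, "dz": -11.0, "hand": 0}, {"ax": 0, "ay": 0, "az": 0, "dx": 1.0, "dy": 0, "dz": -11.0, "hand": 0}, {"ax": 0, "ay": 0, "az": 0, "dx": 4.0, "dy": 0, "dz": -11.0, "hand": 0}, {"ax": 0, "ay": 0, "az": 0, "dx": 8.0, "dy": 0, "dz": -11.0, "hand": 0}, {"ax": 0, "ay": 0, "az": 0, "dx": 11.0, "dy": 0, "dz": -11.0, "hand": 0}, {"ax": 0, "ay": 0, "az": 0, "dx": 12.0, "dy": 0, "dz": -11.0, "hand": 0}]'

```text
clock: 9.7
eef_pos: [500.7, 263.1, 201.8]
tool_rot: [-1.06, -1.564, -2.519]
force: [0.3, 0.6, -0.8]
width: 85.4
gripper_force: 0.0
```

```bash
python3 st.py; python3 - <<'E'
from go import *
go(np.array([480,-60,230]),[np.pi,0,-3.04])
E
```

```text
[ -0.  -9. 336.  -0. -19. 560.   0.  -0. 382.  -0.   0. 350.] 0.15 [-1.22  1.12  0.01  2.16  1.49  1.55  1.42] [500.7 263.1 201.8] 85.4 9.7 [ 0.3  0.6 -0.8]
turn [-1.921 -0.524  1.911] 158.1 shift cm [ 2.96 30.13 11.82]
0.0 [-1.12, 1.01, -0.02, 2.05, 1.27, 1.47, 1.33]
0.0 [-0.98, 0.87, -0.02, 1.99, 1.08, 1.36, 1.26]
0.0 [-0.79, 0.71, -0.02, 1.96, 0.91, 1.22, 1.22]
0.0 [-0.56, 0.56, -0.02, 1.96, 0.71, 1.04, 1.26]
0.0 [-0.25, 0.44, -0.04, 1.97, 0.44, 0.88, 1.4]
0.0 [0.15, 0.4, -0.11, 1.97, 0.06, 0.78, 1.67]
```

Call:
send_rows --series '[{"ax": -0.096, "ay": -0.026, "az": 0.096, "dx": 0.3, "dy": 1.5, "dz": 0.6, "hand": 0}, {"ax": -0.192, "ay": -0.052, "az": 0.191, "dx": 0.6, "dy": 3.0, "dz": 1.2, "hand": 0}, {"ax": -0.288, "ay": -0.079, "az": 0.287, "dx": 0.9, "dy": 4.5, "dz": 1.8, "hand": 0}, {"ax": -0.384, "ay": -0.105, "az": 0.382, "dx": 1.0, "dy": 6.0, "dz": 2.4, "hand": 0}, {"ax": -0.48, "ay": -0.131, "az": 0.478, "dx": 1.2, "dy": 7.5, "dz": 3.0, "hand": 0}, {"ax": -0.576, "ay": -0.157, "az": 0.573, "dx": 1.3, "dy": 9.0, "dz": 3.6, "hand": 0}, {"ax": -0.672, "ay": -0.183, "az": 0.669, "dx": 1.4, "dy": 10.5, "dz": 4.2, "hand": 0}, {"ax": -0.768, "ay": -0.21, "az": 0.764, "dx": 1.5, "dy": 12.0, "dz": 4.8, "hand": 0}, {"ax": -0.864, "ay": -0.236, "az": 0.86, "dx": 1.5, "dy": 13.5, "dz": 5.4, "hand": 0}, {"ax": -0.96, "ay": -0.262, "az": 0.956, "dx": 1.5, "dy": 15.0, "dz": 5.9, "hand": 0}]'

```text
clock: 10.7
eef_pos: [490.4, 102.4, 212.3]
tool_rot: [-2.362, -0.614, -2.263]
force: [0.1, -0.1, -0.2]
width: 85.1
gripper_force: 0.0
```

```bash
python3 st.py; python3 - <<'E'
from go import *
go(np.array([480,-90,240]),[np.pi,0,-3.04])
E
```

```text
[ -0.  -9. 336.   0. -19. 560.   0.  -0. 382.  -0.   0. 350.] 0.15 [-0.79  0.72 -0.03  1.96  0.91  1.22  1.22] [490.4 102.4 212.3] 85.1 10.7 [ 0.1 -0.1 -0.2]
turn [-0.956 -0.263  0.954] 78.8 shift cm [14.24 -3.5  12.8 ]
0.0 [-0.67, 0.63, -0.03, 1.97, 0.82, 1.13, 1.23]
0.0 [-0.54, 0.55, -0.03, 1.97, 0.72, 1.04, 1.26]
0.0 [-0.38, 0.48, -0.03, 1.97, 0.6, 0.95, 1.33]
0.0 [-0.21, 0.43, -0.04, 1.97, 0.44, 0.88, 1.44]
0.0 [-0.01, 0.4, -0.07, 1.96, 0.26, 0.83, 1.58]
0.0 [0.21, 0.39, -0.11, 1.94, 0.06, 0.81, 1.74]
```

Call:
send_rows --series '[{"ax": -0.096, "ay": -0.026, "az": 0.095, "dx": 1.4, "dy": -0.4, "dz": 1.3, "hand": 0}, {"ax": -0.192, "ay": -0.053, "az": 0.191, "dx": 2.8, "dy": -0.7, "dz": 2.6, "hand": 0}, {"ax": -0.288, "ay": -0.079, "az": 0.286, "dx": 4.2, "dy": -1.0, "dz": 3.8, "hand": 0}, {"ax": -0.384, "ay": -0.105, "az": 0.382, "dx": 5.7, "dy": -1.4, "dz": 5.1, "hand": 0}, {"ax": -0.48, "ay": -0.131, "az": 0.478, "dx": 7.1, "dy": -1.7, "dz": 6.4, "hand": 0}, {"ax": -0.576, "ay": -0.158, "az": 0.573, "dx": 8.5, "dy": -2.1, "dz": 7.7, "hand": 0}, {"ax": -0.672, "ay": -0.184, "az": 0.669, "dx": 10.0, "dy": -2.5, "dz": 9.0, "hand": 0}, {"ax": -0.768, "ay": -0.21, "az": 0.764, "dx": 11.4, "dy": -2.8, "dz": 10.3, "hand": 0}, {"ax": -0.864, "ay": -0.237, "az": 0.86, "dx": 12.8, "dy": -3.2, "dz": 11.6, "hand": 0}, {"ax": -0.956, "ay": -0.263, "az": 0.954, "dx": 14.2, "dy": -3.5, "dz": 12.8, "hand": 0}]'

```text
clock: 11.7
eef_pos: [480.9, -90.6, 241.0]
tool_rot: [-3.141, 0.001, -3.041]
force: [-0.2, -0.9, -1.7]
width: 85.2
gripper_force: 0.0
```

```bash
python3 st.py; python3 - <<'E'
from h import *
w=snap("wrist","w3"); s=read_state(); print(s["tool_rot"].round(3))
for n,X in dict(bow=(373.9,-123.2,8),tl=(546,-66.2,8),tr=(555,-143.2,8),gl=(469.9,-88.8,14),gr=(475.5,-135.5,14)).items(): print(n,proj(w,X).round(0))
E
```

```text
[ -0.  -9. 336.   0. -19. 560.   0.  -0. 382.  -0.   0. 350.] 0.14 [ 0.21  0.39 -0.11  1.94  0.06  0.81  1.74] [480.9 -90.6 241. ] 85.2 11.7 [-0.2 -0.9 -1.7]
[-3.139e+00  1.000e-03 -3.059e+00]
bow [298. 105.]
tl [334. 265.]
tr [268. 266.]
gl [321. 200.]
gr [279. 201.]
```

View pics/w3.png

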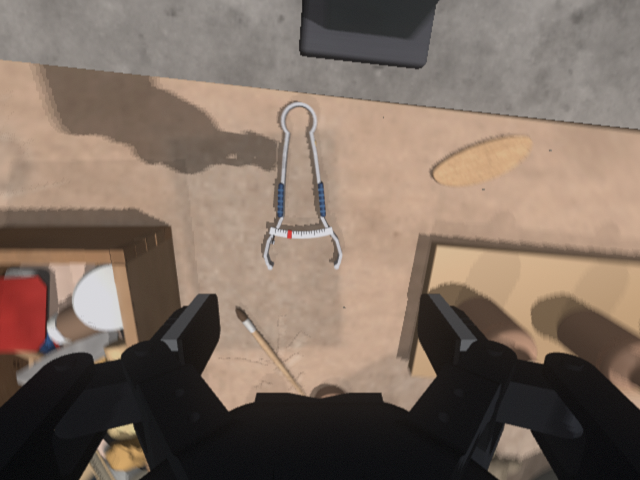

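```bash
python3 - <<'E'
from h import *
w=load("w3"); hsv=cv2.cvtColor(w["pixels"],cv2.COLOR_RGB2HSV)
m=cv2.inRange(hsv,(100,90,40),(125,255,255)); m[:150]=0;m[240:]=0;m[:,:250]=0;m[:,350:]=0
n,l,st,c=cv2.connectedComponentsWithStats(m)
for i in range(1,n):
    if st[i,4]>15: print(st[i],c[i].round(1),ray(w,c[i],15).round(1))
for n,uv,z in [("bow",(298,103),10),("tL",(339,267),10),("tR",(269,268),10)]: print(n,ray(w,uv,z).round(1))
t=load("top0")
for z in(50,80): print("box",ray(t,(482,243),z).round(0),ray(t,(467,122),z).round(0), ray(w,(180,305),z).round(0),ray(w,(170,228),z).round(0))
E
```

```text
[319 183   6  33 130] [321.4 199.3] [468.8 -88.9  15. ]
[278 184   5  33 141] [280.1 200.2] [ 474.4 -134.1   15. ]
bow [ 372.4 -123.2   10. ]
tL [547.6 -59.8  10. ]
tR [ 557.2 -142.1   10. ]
box [ 507. -267.   50.] [ 894. -228.   50.] [ 594. -231.   50.] [ 508. -241.   50.]
box [ 505. -257.   80.] [ 885. -219.   80.] [ 578. -219.   80.] [ 499. -228.   80.]
```

Call:
send_rows --series '[{"ax": 0, "ay": 0, "az": -0.025, "dx": 0.5, "dy": -1.0, "dz": 3.0, "hand": 0}, {"ax": 0, "ay": 0, "az": -0.025, "dx": 1.1, "dy": -2.0, "dz": 7.0, "hand": 0}, {"ax": 0, "ay": 0, "az": -0.025, "dx": 1.1, "dy": -2.0, "dz": 11.0, "hand": 0}, {"ax": 0, "ay": 0, "az": -0.025, "dx": 1.1, "dy": -2.0, "dz": 14.0, "hand": 0}, {"ax": 0, "ay": 0, "az": -0.025, "dx": 1.1, "dy": -2.0, "dz": 15.5, "hand": 0}, {"ax": 0, "ay": 0, "az": -0.025, "dx": 1.1, "dy": -2.0, "dz": 15.5, "hand": 0}, {"ax": 0, "ay": 0, "az": -0.025, "dx": 1.1, "dy": -2.0, "dz": 15.5, "hand": 0}]'

```text
clock: 12.45
eef_pos: [471.8, -110.5, 85.8]
tool_rot: [-3.138, -0.002, -3.01]
force: [0.5, 0.1, 0.4]
width: 85.3
gripper_force: 0.0
```

```bash
cat > gm.py <<'E'
from h import *
import sys
def grips(fn,z=15,A=40):
    w=snap("wrist",fn); hsv=cv2.cvtColor(w["pixels"],cv2.COLOR_RGB2HSV)
    m=cv2.inRange(hsv,(100,90,40),(125,255,255)); m[:,:150]=0;m[:,500:]=0
    n,l,st,c=cv2.connectedComponentsWithStats(m); o=[]
    for i in sorted(range(1,n),key=lambda i:-st[i,4])[:4]:
        if st[i,4]>A: X=ray(w,c[i],z); o.append(X); print(st[i],c[i].round(1),X.round(1))
    return w,o
if __name__=="__main__":
    w,o=grips(sys.argv[1]); s=read_state(); print(s["eef_pos"].round(1),s["tool_rot"].round(3))
    if len(o)>1:
        d=o[0]-o[1]; d=d*np.sign(d[1]); print("mid",(o[0]+o[1])/2,"dir",np.arctan2(-d[0],d[1]))
E
python3 gm.py w4
```

```text
[278 234  11  46 344] [282.8 256.1] [ 476.4 -134.2   15. ]
[347 231  10  49 338] [351.6 256.3] [470.4 -88.7  15. ]
[ 472.4 -110.5   86.4] [-3.137e+00 -1.000e-03 -3.011e+00]
mid [ 473.43819874 -111.44668669   15.        ] dir 0.1304616635204361
```

Call:
send_rows --series '[{"ax": 0, "ay": 0, "az": 0, "dx": -0.1, "dy": -0.1, "dz": 2.5, "hand": 0}, {"ax": 0, "ay": 0, "az": 0, "dx": -0.1, "dy": -0.1, "dz": 5.0, "hand": 0}, {"ax": 0, "ay": 0, "az": 0, "dx": -0.1, "dy": -0.1, "dz": 7.5, "hand": 0}, {"ax": 0, "ay": 0, "az": 0, "dx": -0.1, "dy": -0.1, "dz": 8.4, "hand": 0.1}, {"ax": 0, "ay": 0, "az": 0, "dx": -0.1, "dy": -0.1, "dz": 8.6, "hand": 0.2}, {"ax": 0, "ay": 0, "az": 0, "dx": -0.1, "dy": -0.1, "dz": 8.6, "hand": 0.3}, {"ax": 0, "ay": 0, "az": 0, "dx": -0.1, "dy": -0.1, "dz": 8.6, "hand": 0.35}, {"ax": 0, "ay": 0, "az": 0, "dx": -0.1, "dy": -0.1, "dz": 8.6, "hand": 0.38}, {"ax": 0, "ay": 0, "az": 0, "dx": -0.1, "dy": -0.1, "dz": 8.6, "hand": 0.4}, {"ax": 0, "ay": 0, "az": 0, "dx": -0.1, "dy": -0.1, "dz": 8.6, "hand": 0.4}]'

```text
clock: 13.5
eef_pos: [474.1, -111.9, 1.0]
tool_rot: [-3.137, 0.001, -3.011]
force: [-0.5, -0.4, 6.9]
width: 50.7
gripper_force: 6.3
```

Call:
send_rows --series '[{"ax": 0, "ay": 0, "az": 0, "dx": 0, "dy": 0, "dz": 0, "hand": 0.42}, {"ax": 0, "ay": 0, "az": 0, "dx": 0, "dy": 0, "dz": 0, "hand": 0.44}, {"ax": 0, "ay": 0, "az": 0, "dx": 0, "dy": 0, "dz": 0, "hand": 0.45}, {"ax": 0, "ay": 0, "az": 0, "dx": 0, "dy": 0, "dz": 0, "hand": 0.45}, {"ax": 0, "ay": 0, "az": 0, "dx": 0, "dy": 0, "dz": 0, "hand": 0.45}]'

```text
clock: 14.0
eef_pos: [474.6, -111.9, 1.4]
tool_rot: [-3.137, 0.002, -3.011]
force: [0.0, 0.0, 10.2]
width: 47.0
gripper_force: 9.0
```

```bash
python3 st.py; python3 - <<'E'
from h import *
w=snap("wrist","w5"); hsv=cv2.cvtColor(w["pixels"],cv2.COLOR_RGB2HSV)
m=cv2.inRange(hsv,(0,150,60),(6,255,255))|cv2.inRange(hsv,(174,150,60),(180,255,255))
n,l,st,c=cv2.connectedComponentsWithStats(m)
for i in range(1,n):
    if st[i,4]>12: print(st[i],c[i].round(1))
c=w["pixels"][260:360,230:410]; cv2.imwrite("pics/c5.png",cv2.resize(c[...,::-1],None,fx=4.4,fy=4.4,interpolation=cv2.INTER_CUBIC))
E
```

```text
[ -0.  -9. 336.   0. -18. 559.   0.  -0. 382.  -0.   0. 350.] 0.14 [ 0.24  0.8  -0.11  2.12  0.36  0.23  1.52] [ 474.6 -111.9    1.4] 47.0 14.0 [ 0.   0.  10.2]
[273 374  12  19 186] [278.6 383.2]
```

View pics/c5.png

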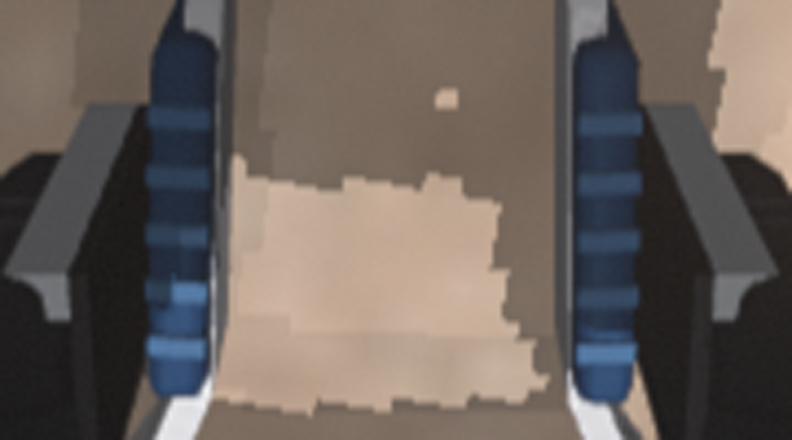

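Call:
send_rows --series '[{"ax": 0, "ay": 0, "az": 0, "dx": 0, "dy": 0, "dz": -0.3, "hand": 0.47}, {"ax": 0, "ay": 0, "az": 0, "dx": 0, "dy": 0, "dz": -1.0, "hand": 0.47}, {"ax": 0, "ay": 0, "az": 0, "dx": 0, "dy": 0, "dz": -2.5, "hand": 0.47}, {"ax": 0, "ay": 0, "az": 0, "dx": 0, "dy": 0, "dz": -5.0, "hand": 0.47}, {"ax": 0, "ay": 0, "az": 0, "dx": 0, "dy": 0, "dz": -8.0, "hand": 0.47}, {"ax": 0, "ay": 0, "az": 0, "dx": 0, "dy": 0, "dz": -11.0, "hand": 0.47}, {"ax": 0, "ay": 0, "az": 0, "dx": 0, "dy": 0, "dz": -14.0, "hand": 0.47}, {"ax": 0, "ay": 0, "az": 0, "dx": 0, "dy": 0, "dz": -16.0, "hand": 0.47}, {"ax": 0, "ay": 0, "az": 0, "dx": 0, "dy": 0, "dz": -17.0, "hand": 0.47}, {"ax": 0, "ay": 0, "az": 0, "dx": 0, "dy": 0, "dz": -17.0, "hand": 0.47}]'

```text
clock: 15.05
eef_pos: [473.8, -111.2, 171.0]
tool_rot: [-3.137, 0.001, -3.011]
force: [-0.4, 1.1, -1.8]
width: 45.4
gripper_force: 6.5
```

```bash
python3 st.py; python3 - <<'E'
from h import *
w=snap("wrist","w6"); hsv=cv2.cvtColor(w["pixels"],cv2.COLOR_RGB2HSV); p=w["pixels"].astype(int)
m=cv2.inRange(hsv,(0,150,60),(6,255,255))|cv2.inRange(hsv,(174,150,60),(180,255,255))
n,l,st,c=cv2.connectedComponentsWithStats(m)
for i in range(1,n):
    if st[i,4]>40: print(st[i],c[i].round(1))
# rough ascii of arc: R red, # dark, . bright white, blank other
for v in range(362,404,2):
    print(v,"".join('R' if m[v,u] else '#' if p[v,u].sum()<150 else '.' if p[v,u].min()>150 else '-' for u in range(236,400)))
E
```

```text
[ -0. -10. 336.   0. -17. 559.   0.  -0. 382.  -0.   0. 350.] 0.1 [ 0.37  0.5  -0.29  2.02  0.23  0.65  1.63] [ 473.8 -111.2  171. ] 45.4 15.05 [-0.4  1.1 -1.8]
[  0 311   8  79 484] [  2.8 347.6]
[270 373  12  20 191] [275.7 382.9]
362 ########################------...................--......---------.....---.-......--.--------...-----------------------------.........------..-#####################
364 #######################------....................--.......----------------------.--..-.------...-----------------------------..........--------#####################
366 #######################------...............................------------------------.....-------------------------------------..........--------####################
368 ######################------................................-----------------------.......------------------------------------..........--------####################
370 ######################-----.................................-----------------------.......-----------------------------------............-------####################
372 ##################
[... 1981 characters left out ...]
########################
396 ##################################################################-----------.............----------################################################################
398 #############################################################################------------###########################################################################
400 ####################################################################################################################################################################
402 ####################################################################################################################################################################
```

```bash
python3 - <<'E'
from h import *
w=load("w6"); p=w["pixels"][...,::-1]
a=cv2.resize(p[340:410,230:330],(800,560),interpolation=cv2.INTER_CUBIC)
cv2.imwrite("pics/c6.png",a)
E
```

```text
(no output)
```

View pics/c6.png

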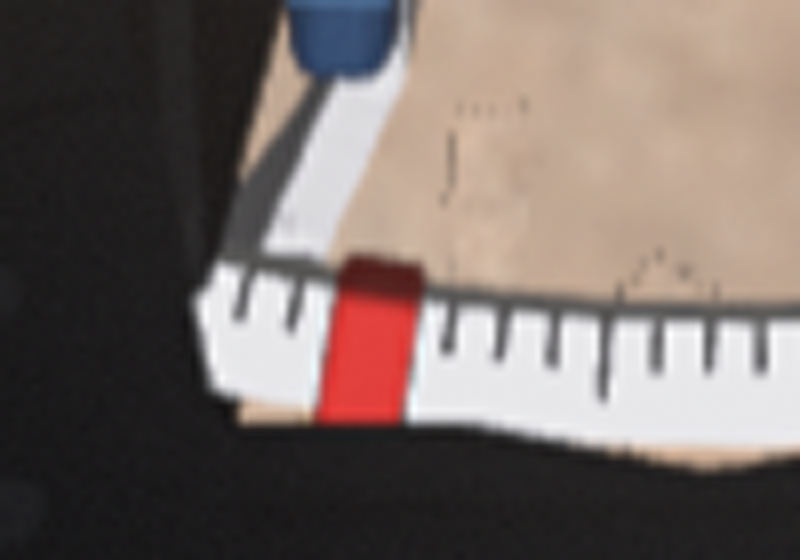

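```bash
python3 - <<'E'
from h import *
for fn in("w4",):
    w=load(fn); hsv=cv2.cvtColor(w["pixels"],cv2.COLOR_RGB2HSV); p=w["pixels"].astype(int)
    m=cv2.inRange(hsv,(0,150,60),(6,255,255))|cv2.inRange(hsv,(174,150,60),(180,255,255))
    n,l,st,c=cv2.connectedComponentsWithStats(m)
    b=[i for i in range(1,n) if st[i,4]>12 and 240<st[i,0]<400]
    for i in b: print(fn,st[i],c[i].round(1),ray(w,c[i],14).round(1))
    u0,v0=c[b[0]].astype(int)
    g=p.sum(2)//3
    for v in range(v0-14,v0+34): print(v,"".join('R' if m[v,u] else '#' if g[v,u]<45 else '+' if g[v,u]<85 else '.' if p[v,u].min()>150 else '-' for u in range(u0-45,u0+85)))
E
```

```text
w4 [293 300   7  13  75] [296.2 306.1] [ 512.2 -121.2   14. ]
292 ---------------------+++-......-----------------------------------------------------------------------.....-++--------------------
293 -----------------++--+++-.....------------------------------------------------------------------------......-+--------------------
294 --------------------+++-......-------------------------------------------------------------------------.....-++-------------------
295 ---------------...----+-.....--------------------------------------------------------------------------.....-+++------------------
296 ---------------.......----------------------------------------------------------------------------------....-+--------------------
297 --------------.........-..------------------------------------------------------------------------------------.....---------------
298 --------------.........-...-..----------------------------------------------------------------------------..........--------------
299 --------------.........-...-...-...---------++++-----------------------------------------
[... 4741 characters left out ...]
-------------+++++-.....-
335 ---.....-+++----------------------------------------------------------------------------------------------------------+++++-.....-
336 ---.....-++++------------------------------------------------------------------------------------------------------++++++++-.....-
337 --......-++++------------------------------------------------------------------------------------------------------++++++++-.....-
338 --......-++++------------------------------------------------------------------------------------------------------+++++++++......
339 ---.....-+++++-----------------------------------------------------------------------------------------------------++++++++-......
```

```bash
python3 - <<'E'
from h import *
w=load("w4"); g=cv2.cvtColor(w["pixels"],cv2.COLOR_RGB2GRAY)
print("    "+" ".join(f"{u:3d}" for u in range(258,292)))
for v in range(294,324): print(v," ".join(f"{g[v,u]:3d}" for u in range(258,292)))
E
```

```text
258 259 260 261 262 263 264 265 266 267 268 269 270 271 272 273 274 275 276 277 278 279 280 281 282 283 284 285 286 287 288 289 290 291
294 160 162 155 103  95  96  97  99 120 114  95  88  87  82  72  71  97 174 200 199 193 188 171 113 102 103 103 101  99  98  99  98  98  97
295 156 162 155 103  96  97  96 112 181 180 161 144 126 102  89  82  93 153 166 169 174 177 161 139 137 137 128 120 111  97  99  98  97  97
296 132 136 133 102  97  95  96 133 212 215 206 198 187 170 161 140  88 107 116 114 126 143 153 156 159 159 154 147 137 102  98  98  98  97
297 109 104 103 100  99  97 106 164 215 217 214 215 214 211 208 188 102 162 160 130  89 109 122 127 132 140 143 148 147 103  96  97  97  96
298 107  99 100 100  98  96 113 186 214 215 214 216 214 216 215 186 114 206 208 184 105 162 161 143 115 122 119 122 120  94  94  95  93 100
299 107 100 102 100  97  98 125 201 216 214 215 214 214 215 212 168 149 213 218 205 120 205 208 191 118 153 168 158 113 115 122 107  94  98
300 105 100 100  99  97  95 138 213 216 215 214 214 214 216 208 143 173 215 215 184 122 211 219 204 112 192 211 200 120 155 
[... 2535 characters left out ...]

319 151 190 192 192 188 153 141 168 155  86  57 117 193 175 154 152 152 152 152 152 152 153 153 151 151 152 152 153 154 154 154 154 156 158
320 170 192 193 193 187 139 149 166 164  97  81 143 189 162 153 152 152 153 152 153 151 151 152 152 152 153 154 155 155 156 156 157 157 159
321 180 193 191 193 185 127 147 152 149 126 122 158 176 155 153 152 152 151 152 153 152 152 152 153 154 154 155 155 156 157 157 159 158 159
322 190 193 193 191 172 124 148 151 150 148 147 159 161 157 154 153 152 151 151 152 152 152 153 154 154 156 156 156 158 159 159 160 161 160
323 192 192 193 188 145 140 149 151 150 151 151 161 159 157 156 153 152 152 152 152 152 152 153 154 154 155 156 157 160 161 161 161 161 161
```

```bash
python3 - <<'E'
from h import *
w=load("w4"); o=np.array([394.1,-121.8]); d=.1305
for z in(8,11,14,16):
  for uv in((296.2,306.1),(272.1,301),(270.6,307.5),(268.4,318)):
    X=ray(w,uv,z)[:2]-o; print(z,uv,"r",np.hypot(*X).round(1),"arc",(118*(np.arctan2(X[1],X[0])-d)).round(2),end=" | ")
  print()
E
```

```text
8 (296.2, 306.1) r 121.2 arc -14.87 | 8 (272.1, 301) r 120.7 arc -32.11 | 8 (270.6, 307.5) r 126.0 arc -31.97 | 8 (268.4, 318) r 134.7 arc -31.61 | 
11 (296.2, 306.1) r 119.7 arc -14.83 | 11 (272.1, 301) r 119.2 arc -32.06 | 11 (270.6, 307.5) r 124.4 arc -31.92 | 11 (268.4, 318) r 132.9 arc -31.57 | 
14 (296.2, 306.1) r 118.1 arc -14.79 | 14 (272.1, 301) r 117.7 arc -32.0 | 14 (270.6, 307.5) r 122.8 arc -31.86 | 14 (268.4, 318) r 131.2 arc -31.52 | 
16 (296.2, 306.1) r 117.1 arc -14.76 | 16 (272.1, 301) r 116.6 arc -31.97 | 16 (270.6, 307.5) r 121.7 arc -31.83 | 16 (268.4, 318) r 130.1 arc -31.48 |
```

Call:
send_rows --series '[{"ax": 0, "ay": 0, "az": 0, "dx": 0, "dy": 0.5, "dz": -0.5, "hand": 0.48}, {"ax": 0, "ay": 0, "az": 0, "dx": 0, "dy": 2.0, "dz": -1.0, "hand": 0.49}, {"ax": 0, "ay": 0, "az": 0, "dx": -0.2, "dy": 5.0, "dz": -1.5, "hand": 0.5}, {"ax": 0, "ay": 0, "az": 0, "dx": -0.4, "dy": 9.0, "dz": -1.9, "hand": 0.51}, {"ax": 0, "ay": 0, "az": 0, "dx": -0.6, "dy": 13.5, "dz": -1.9, "hand": 0.52}, {"ax": 0, "ay": 0, "az": 0, "dx": -0.8, "dy": 18.0, "dz": -1.9, "hand": 0.53}, {"ax": 0, "ay": 0, "az": 0, "dx": -0.8, "dy": 22.5, "dz": -1.9, "hand": 0.53}, {"ax": 0, "ay": 0, "az": 0, "dx": -0.8, "dy": 26.5, "dz": -1.9, "hand": 0.53}, {"ax": 0, "ay": 0, "az": 0, "dx": -0.8, "dy": 29.5, "dz": -1.9, "hand": 0.53}, {"ax": 0, "ay": 0, "az": 0, "dx": -0.8, "dy": 31.5, "dz": -1.9, "hand": 0.53}]'

```text
clock: 16.1
eef_pos: [438.0, 206.6, 187.4]
tool_rot: [-3.139, -0.002, -3.006]
force: [0.5, 0.1, 0.2]
width: 40.4
gripper_force: 9.4
```

Call:
send_rows --series '[{"ax": 0, "ay": 0, "az": 0, "dx": 0, "dy": 0.5, "dz": 0, "hand": 0.53}, {"ax": 0, "ay": 0, "az": 0, "dx": 0, "dy": 0.5, "dz": 0, "hand": 0.53}, {"ax": 0, "ay": 0, "az": 0, "dx": 0, "dy": 0.5, "dz": 0, "hand": 0.53}]'

```text
clock: 16.4
eef_pos: [439.2, 206.1, 187.3]
tool_rot: [-3.137, -0.002, -3.012]
force: [0.4, -1.5, -1.3]
width: 40.1
gripper_force: 9.4
```

```bash
cat > mk.py <<'E'
from h import *
from scipy.spatial.transform import Rotation as Ro
import sys
def mark(w,tcp,rot,h=12.6):
    # heights: arc top ~14 above underside; underside = tcp_z-1.4
    z=tcp[2]-1.4; hsv=cv2.cvtColor(w["pixels"],cv2.COLOR_RGB2HSV)
    m=cv2.inRange(hsv,(0,150,60),(6,255,255))|cv2.inRange(hsv,(174,150,60),(180,255,255)); m[:,:240]=0;m[:,400:]=0;m[:350]=0
    n,l,st,c=cv2.connectedComponentsWithStats(m); i=1+np.argmax(st[1:,4]); cm=c[i]
    b=cv2.inRange(hsv,(100,90,40),(125,255,255)); b[:,:200]=0;b[:,440:]=0; b[:250]=0
    n,l,sb,cb=cv2.connectedComponentsWithStats(b); k=sorted(range(1,n),key=lambda i:-sb[i,4])[:2]
    print("mark",st[i],cm.round(1),"grips",[(sb[j].tolist(),cb[j].round(1).tolist()) for j in k])
    X=ray(w,cm,z+14); G=[ray(w,cb[j],z+15) for j in k]; mid=(G[0]+G[1])/2; d=G[0]-G[1]; d*=np.sign(d[1]); ph=np.arctan2(-d[0],d[1])
    e=np.array([np.cos(ph),np.sin(ph)]); o=mid[:2]-80*e; r=X[:2]-o
    print("mid",mid.round(1),"dir",ph.round(3),"tcp",tcp.round(1),"r",np.hypot(*r).round(1),"arc",(118*(np.arctan2(r[1],r[0])-ph)).round(2),"grip sep",np.linalg.norm(d).round(2))
if __name__=="__main__":
    fn=sys.argv[1]; w=snap("wrist",fn); s=read_state(); mark(w,s["eef_pos"],s["tool_rot"]); print(s["width"],s["gripper_force"],s["tool_rot"].round(3))
E
python3 - <<'E'
from mk import *
mark(load("w6"),np.array([473.8,-111.2,171.0]),None)
E
python3 mk.py w7
```

```text
mark [270 373  12  20 191] [275.7 382.9] grips [([265, 322, 14, 28, 322], [272.2, 335.1]), ([359, 324, 14, 27, 286], [364.7, 337.2])]
mid [ 483.3 -109.9  184.6] dir 0.108 tcp [ 473.8 -111.2  171. ] r 106.9 arc -20.96 grip sep 39.97
mark [262 369  13  23 206] [268.2 380.3] grips [([271, 309, 14, 40, 434], [277.8, 329.5]), ([352, 310, 15, 40, 419], [358.5, 330.0])]
mid [445.6 206.9 201. ] dir 0.127 tcp [439.4 205.8 187.4] r 108.9 arc -24.61 grip sep 34.64
40.26552953633713 9.434470385313034 [-3.137e+00 -2.000e-03 -3.013e+00]
```

```bash
python3 - <<'E'
from h import *
w=load("w4"); g=cv2.cvtColor(w["pixels"],cv2.COLOR_RGB2GRAY)
for v in range(286,295,2): print(v,[int(x) for x in g[v,268:290]])
w=load("w7"); g=cv2.cvtColor(w["pixels"],cv2.COLOR_RGB2GRAY)
for v in range(354,374,3): print(v,[int(x) for x in g[v,250:290]])
E
```

```text
286 [98, 99, 98, 97, 96, 88, 87, 88, 87, 78, 105, 178, 194, 194, 195, 190, 151, 121, 125, 131, 132, 137]
288 [98, 98, 93, 93, 92, 88, 88, 85, 76, 106, 178, 196, 196, 196, 192, 154, 105, 99, 98, 98, 97, 98]
290 [99, 98, 89, 89, 89, 88, 81, 73, 107, 178, 194, 195, 195, 193, 158, 105, 99, 101, 99, 99, 98, 98]
292 [88, 89, 89, 88, 85, 77, 72, 99, 175, 193, 193, 194, 192, 164, 107, 100, 101, 101, 101, 98, 98, 97]
294 [95, 88, 87, 82, 72, 71, 97, 174, 200, 199, 193, 188, 171, 113, 102, 103, 103, 101, 99, 98, 99, 98]
354 [27, 29, 27, 26, 28, 28, 28, 27, 32, 34, 33, 31, 26, 23, 23, 23, 24, 35, 76, 108, 109, 98, 78, 69, 72, 114, 198, 218, 217, 216, 216, 216, 216, 211, 165, 112, 108, 109, 110, 109]
357 [26, 25, 28, 27, 27, 27, 25, 26, 32, 34, 33, 31, 27, 24, 25, 22, 34, 74, 109, 99, 79, 72, 69, 71, 119, 214, 218, 215, 214, 212, 213, 215, 207, 132, 108, 109, 109, 110, 110, 111]
360 [28, 26, 26, 26, 25, 27, 26, 26, 30, 32, 32, 30, 27, 24, 23, 27, 65, 132, 94, 73, 71, 70, 82, 160, 214, 217, 215, 215, 216, 216, 215, 198, 131, 108, 110, 109, 110, 109, 111, 110]
363 [26, 28, 27, 27, 25, 27, 26, 23, 31, 33, 33, 35, 33, 24, 22, 29, 62, 72, 73, 73, 71, 84, 156, 213, 216, 214, 214, 215, 216, 211, 164, 114, 107, 108, 109, 110, 111, 110, 110, 109]
366 [25, 26, 26, 25, 26, 27, 26, 30, 44, 33, 33, 37, 35, 25, 27, 51, 72, 74, 71, 73, 105, 175, 190, 190, 189, 188, 188, 195, 209, 163, 113, 106, 110, 108, 110, 111, 110, 109, 109, 110]
369 [25, 24, 26, 28, 26, 25, 26, 30, 43, 38, 36, 38, 36, 25, 38, 64, 46, 40, 42, 55, 109, 159, 161, 163, 173, 190, 204, 201, 188, 162, 154, 155, 150, 112, 107, 108, 108, 110, 110, 109]
372 [25, 26, 25, 25, 24, 26, 25, 26, 30, 36, 36, 35, 35, 60, 136, 71, 53, 51, 48, 46, 46, 43, 42, 41, 40, 50, 89, 106, 128, 132, 146, 148, 155, 151, 153, 161, 170, 155, 140, 153]
```

```bash
python3 - <<'E'
from h import *
def an(fn,mid,ph,z,mk,pts):
    w=load(fn); e=np.array([np.cos(ph),np.sin(ph)]); o=np.array(mid)-80*e
    M=ray(w,mk,z+14)[:2]; o=o+e*((M-o)@e-np.sqrt(118**2-((M-o)@[-e[1],e[0]])**2))
    am=np.arctan2(*(M-o)[::-1])-ph
    for p in pts:
        X=ray(w,p,z+14)[:2]-o; a=np.arctan2(X[1],X[0])-ph; print(fn,"r",np.hypot(*X).round(1),"mark arc",(118*am).round(2),"leg-mark arc",(118*(a-am)).round(2))
an("w4",(473.4,-111.4),.1305,0,(296.2,306.1),[(284,286),(283,288),(282.2,290),(281.4,292)])
for z in (185,187): an("w7",(445.6,206.9),.128,z,(268.2,380.3),[(284.3,354),(283,357),(281.8,360),(280.4,363)])
E
```

```text
w4 r 104.4 mark arc -14.8 leg-mark arc -11.29
w4 r 106.0 mark arc -14.8 leg-mark arc -11.72
w4 r 107.6 mark arc -14.8 leg-mark arc -11.99
w4 r 109.2 mark arc -14.8 leg-mark arc -12.25
w7 r 103.0 mark arc -22.97 leg-mark arc 5.6
w7 r 104.6 mark arc -22.97 leg-mark arc 5.17
w7 r 106.3 mark arc -22.97 leg-mark arc 4.79
w7 r 107.9 mark arc -22.97 leg-mark arc 4.32
w7 r 103.3 mark arc -22.6 leg-mark arc 5.56
w7 r 104.9 mark arc -22.6 leg-mark arc 5.12
w7 r 106.5 mark arc -22.6 leg-mark arc 4.75
w7 r 108.1 mark arc -22.6 leg-mark arc 4.29
```

Call:
send_rows --series '[{"ax": 0, "ay": 0, "az": 0, "dx": 0, "dy": 0, "dz": 1.0, "hand": 0.534}, {"ax": 0, "ay": 0, "az": 0, "dx": 0, "dy": 0, "dz": 3.0, "hand": 0.534}, {"ax": 0, "ay": 0, "az": 0, "dx": 0, "dy": 0, "dz": 5.0, "hand": 0.534}, {"ax": 0, "ay": 0, "az": 0, "dx": 0, "dy": 0, "dz": 6.2, "hand": 0.534}, {"ax": 0, "ay": 0, "az": 0, "dx": 0, "dy": 0, "dz": 6.2, "hand": 0.534}, {"ax": 0, "ay": 0, "az": 0, "dx": 0, "dy": 0, "dz": 6.2, "hand": 0.534}]'

```text
clock: 17.05
eef_pos: [439.5, 206.9, 125.6]
tool_rot: [-3.138, -0.002, -3.011]
force: [0.2, 0.0, -0.8]
width: 40.2
gripper_force: 9.6
```

```bash
python3 - <<'E'
from h import *
a=load("top0"); b=snap("top","t8"); s=read_state(); print(s["eef_pos"].round(1),s["tool_rot"].round(3),s["width"])
for im,n,X in((a,"L0",(585,355,138)),(a,"R0",(583,100,138)),(b,"L",(585,355,138)),(b,"R",(583,100,138)),(b,"M",(583,226,138))):
    u,v=proj(im,X); g=cv2.cvtColor(np.array(im["pixels"]),cv2.COLOR_RGB2GRAY).astype(int)
    u0,v0=int(round(u)),int(round(v)); p=g[v0-5:v0+6,u0-5:u0+6]
    if n in("M","L"): print(p)
    wgt=np.clip(75-p,0,None); yy,xx=np.mgrid[v0-5:v0+6,u0-5:u0+6]; c=((xx*wgt).sum()/wgt.sum(),(yy*wgt).sum()/wgt.sum())
    print(n,(u.round(1),v.round(1)),np.round(c,2),ray(im,c,135).round(1))
E
```

```text
[439.8 207.2 126. ] [-3.138 -0.    -3.011] 40.10794519362818
L0 (np.float64(282.4), np.float64(214.9)) [282.42 215.05] [584.8 355.2 135. ]
R0 (np.float64(368.2), np.float64(215.6)) [367.78 215.95] [582.3 100.9 135. ]
[[104 110 118 120 118 122 119 127 117 105 101]
 [109 118 126 117  76  47  58 116 127 114  98]
 [116 127 101  30  40  45  44  40  87 135  66]
 [117 105  43  48  58  59  56  54  52 116  85]
 [119 112  31  55  58  59  55  52  56  77  99]
 [118 117  33  58  58  52  57  57  56  85 104]
 [117 123  48  57  54  59  54  55  61 118  89]
 [113 104  98  63  53  53  51  62  87 130  49]
 [113 108 130  93  73  79  82 103 126  69  48]
 [110 105  89 101 128 121 126 122  69  47  66]
 [107 105 109  95  63  59  60  38  55  65  70]]
L (np.float64(282.4), np.float64(214.9)) [282.44 215.02] [584.9 355.2 135. ]
R (np.float64(368.2), np.float64(215.6)) [367.81 215.97] [582.2 100.8 135. ]
[[110 116 119 116 122 123 121 117 116 104  98]
 [114 120 129  90  65  34  34  72 126 120 103]
 [118 132  99  31  46  50  47  36  65 134 103]
 [121 132  46  54  59  54  57  55  51 106 100]
 [115 118  39  58  56  56  54  56  54  80 136]
 [106 123  37  56  58  58  57  56  70  91 129]
 [107 130  62  50  57  56  56  56 104 113  95]
 [115  72 115  80  55  52  52  73  95 130  69]
 [111  67 104 125  86  78  80 120 127  69  69]
 [106 113  61  80 115 125 126  98  66  62  70]
 [102 109 110  82  56  53  52  48  63  64  69]]
M (np.float64(325.9), np.float64(215.6)) [326.12 215.75] [582.8 225.1 135. ]
```

Call:
send_rows --series '[{"ax": 0, "ay": 0, "az": 0, "dx": -0.5, "dy": 0, "dz": 0, "hand": 0.534}, {"ax": 0, "ay": 0, "az": 0, "dx": -1.5, "dy": 0, "dz": 0, "hand": 0.534}, {"ax": 0, "ay": 0, "az": 0, "dx": -2.5, "dy": 0, "dz": 0, "hand": 0.534}, {"ax": 0, "ay": 0, "az": 0, "dx": -3.5, "dy": 0, "dz": 0, "hand": 0.534}, {"ax": 0, "ay": 0, "az": 0, "dx": -4.5, "dy": 0, "dz": 0, "hand": 0.534}, {"ax": 0, "ay": 0, "az": 0, "dx": -5.5, "dy": 0, "dz": 0, "hand": 0.534}, {"ax": 0, "ay": 0, "az": 0, "dx": -6.2, "dy": 0, "dz": 0, "hand": 0.534}, {"ax": 0, "ay": 0, "az": 0, "dx": -6.6, "dy": 0, "dz": 0, "hand": 0.534}, {"ax": 0, "ay": 0, "az": 0, "dx": -6.6, "dy": 0, "dz": 0, "hand": 0.534}, {"ax": 0, "ay": 0, "az": 0, "dx": -6.6, "dy": 0, "dz": 0, "hand": 0.534}]'

```text
clock: 18.1
eef_pos: [504.4, 215.7, 125.4]
tool_rot: [-3.138, -0.002, -3.011]
force: [0.2, 0.6, -1.1]
width: 40.2
gripper_force: 9.6
```

```bash
python3 mk.py w9; python3 - <<'E'
from h import *
b=snap("top","t9"); s=read_state(); print(s["eef_pos"].round(1),s["force"].round(1))
g=cv2.cvtColor(b["pixels"],cv2.COLOR_RGB2GRAY).astype(int)
u,v=proj(b,(583,225.6,131)); print(u,v); u,v=int(round(u)),int(round(v))
for r in range(v-10,v+24): print(r," ".join(f"{x:3d}" for x in g[r,u-16:u+17]))
p=g[v-6:v+5,u-5:u+6]; wgt=np.clip(75-p,0,None); yy,xx=np.mgrid[v-6:v+5,u-5:u+6]; c=((xx*wgt).sum()/wgt.sum(),(yy*wgt).sum()/wgt.sum()); print(c,ray(b,c,135))
E
```

```text
mark [261 369  14  22 211] [267.6 379.8] grips [([351, 297, 16, 53, 587], [358.2, 324.1]), ([271, 296, 15, 53, 562], [278.2, 323.7])]
mid [508.  216.1 139.1] dir 0.128 tcp [504.3 215.7 125.5] r 111.4 arc -24.37 grip sep 34.14
39.80943357028221 9.63082730770111 [-3.138e+00 -2.000e-03 -3.010e+00]
[504.3 215.7 125.5] [-0.2  0.1 -1.6]
325.9302844317694 215.84298955004124
206 122 123 122 123 122 122 121 123 121 121 121 123 122 121 122 124 119 122 123 123 121 123 121 122 116 115 115 122 121 122 121 119 121
207 123 121 123 120 120 121 122 120 120 121 122 123 124 122 113 114 114 112 116 117 123 123 122 113  88  87  85 120 118 121 119 119 119
208 123 121 124 120 122 122 120 122 122 121 123 117 118 119  85  84  80  75  95  97 117 117 114  67  68  87  94 103 101 115 121 120 120
209 123 122 124 122 122 122 122 123 123 121 112  95  97 114 104 105 104 103 105  96  82  91  64  35  29  84  94 105 105  90 117 121 120
210 123 123 123 122 121 122 122 124 122 114  86  96 107 110 111 115 115 117 111 104  80  77  82  91  58  42  72 102 105 107  96 119 119
211 124 122 122 122 124 121 123 123 117  83 104 11
[... 3297 characters left out ...]
  94  97  96  96  97  97  97  95  97  97  95  98  95
236 127  28  66  70 101 106 106 106  66  54 100 107 104  87 105 110 109 107 105  94  94  95  95  95  95  96  98  98  96 100  96  96  97
237 120  72  30  70  80 100 104 105 103  65  49 102 106 107  90 106 108 107 100  92  90  93  94  94  96  95  94  97  94  95  98  96  98
238  88  89  62  38  89  85  98 106 105 106  47  50 103 112 112  93 104 101  90  92  91  94  91  95  95  97  95  98  94  98  97  98  97
239   6  22  93  30  41  89  81 100 105 106 105  52  55 106 118 120  95  67  87  89  93  94  92  92  96  96  96  98  97  97  99  96 100
(np.float64(325.4848484848485), np.float64(214.2617079889807)) [587.27935384 227.01650089 135.        ]
```

Call:
send_rows --series '[{"ax": 0, "ay": 0, "az": 0, "dx": -0.1, "dy": 0, "dz": 0, "hand": 0.534}, {"ax": 0, "ay": 0, "az": 0, "dx": -0.2, "dy": 0, "dz": 0, "hand": 0.534}, {"ax": 0, "ay": 0, "az": 0, "dx": -0.2, "dy": 0, "dz": 0, "hand": 0.534}, {"ax": 0, "ay": 0, "az": 0, "dx": -0.2, "dy": 0, "dz": 0, "hand": 0.534}, {"ax": 0, "ay": 0, "az": 0, "dx": -0.2, "dy": 0, "dz": 0, "hand": 0.534}, {"ax": 0, "ay": 0, "az": 0, "dx": -0.2, "dy": 0, "dz": 0, "hand": 0.534}]'

```text
clock: 18.8
eef_pos: [506.8, 216.0, 125.5]
tool_rot: [-3.138, -0.001, -3.011]
force: [-1.5, 0.1, -0.8]
width: 39.9
gripper_force: 9.6
```

```bash
python3 mk.py w10; python3 - <<'E'
from h import *
# mark in scene view vs callipers geometry; right-leg/mark check as before
w=load("w10"); g=cv2.cvtColor(w["pixels"],cv2.COLOR_RGB2GRAY)
for v in (354,357,360,363): print(v,[int(x) for x in g[v,268:292]])
s=read_state(); print(s["eef_pos"].round(1),s["force"].round(1),np.abs(s["qd"]).max())
E
```

```text
mark [261 368  14  23 211] [267.7 379.7] grips [([351, 297, 16, 53, 592], [358.2, 324.1]), ([271, 296, 15, 53, 577], [278.1, 323.3])]
mid [510.4 216.4 139.1] dir 0.123 tcp [506.8 216.  125.5] r 111.6 arc -24.16 grip sep 34.17
40.04838380759134 9.633134454488754 [-3.138e+00 -1.000e-03 -3.011e+00]
354 [89, 192, 196, 187, 132, 82, 69, 90, 168, 226, 226, 225, 224, 225, 225, 226, 202, 96, 74, 77, 77, 77, 79, 79]
357 [174, 176, 116, 77, 73, 71, 106, 211, 227, 225, 223, 223, 222, 224, 223, 158, 85, 74, 76, 78, 78, 79, 79, 79]
360 [111, 80, 76, 75, 75, 121, 210, 226, 224, 224, 224, 224, 226, 223, 142, 79, 74, 77, 77, 78, 82, 82, 82, 82]
363 [77, 76, 75, 76, 125, 224, 226, 224, 223, 223, 224, 224, 201, 110, 74, 75, 78, 81, 82, 84, 84, 82, 81, 80]
[506.8 216.  125.5] [ 0.4  0.7 -1.4] 0.0015967443849272795
```

```bash
python3 -c "
from cell import finish_job
print(finish_job())"
```

```text
the job is handed in; nothing more can be done
None
```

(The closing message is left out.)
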